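# Restock the laundry caddy

## Robot

A 6-joint arm with a two-finger parallel gripper is mounted at the origin on the work surface. World frame = base frame: x ahead of the robot, y to its left, z up, the work surface at z = 0. Lengths are in m, angles in rad, forces in N, time in s.
With the tool pointing down it reaches from about 0.425 to 0.95 m from the base axis. Payload 3.5 kg.
Tool frame: the origin (TCP) lies at the very end of the fingers, on their centre line; the grasp point (between the pads) lies 19 mm behind it; y points along the fingers, z is the direction in which the jaws open and shut, and the axes are right-handed (so a half turn about y gives the same grasp; the last joint's range is limited). The gripper opens to 85 mm and grips with 20 to 120 N. Pads are 22 mm wide; open, the fingers measure 114 mm over their backs; the gripper's body (76 mm by 85 mm) begins 54 mm behind the grasp point. The pads swing forward as they close: fully open they stand 13 mm farther back than shut.
Start: joints at [-0.15, 0.286, 1.577, -0, 1.279, -0.15], TCP at [0.675, 0, 0.231] pointing down, gripper open.
Joint ranges: [-2.77, 2.77], [-0.9, 2.22], [0.21, 2.48], [-1.53, 4.67], [0.24, 2.81], [-2.84, 2.84]. Speed limits (rad/s): [2.79, 2.79, 3.14, 3.14, 3.14, 3.14].

## Interface

Orientations are given as a unit quaternion [x, y, z, w].
In Python, from plant import ctrl, cams gives the robot as it stands.
- The arm moves only by the tool play_rows, never from a script. Its argument "steps" is a list of rows, each an object of numbers: "claw": the finger opening in cm, from 0 to 8.54; "tx", "ty", "tz": the shift along the tool's x, y, z in cm; "ax", "ay", "az": the turn, a rotation vector about the tool's x, y, z in degrees. A call has 1 to 12 rows; each row is the pose to reach, as a shift and turn from the pose commanded when the call began, along the tool's axes at that moment; what a row does not reach only later rows make up. A row lasts 1/12 s, in which the tool goes at most 41.7 mm and 7.16 degrees, less where a joint would pass 70% of its speed; a pose out of reach is approached as far as the arm can. A call with a gripper value outside its range is refused whole. The fingers move at their own pace and stop on an object; "grip_force" is the grip in N (left out, the last holds). Time passes only in rows, so rows that repeat a pose let the fingers close. It gives the time, the measured TCP pose, the force and the opening at its end, in the units of the state.
- ctrl.get_state(): the state, without advancing time (a new reading comes with each control period).
- cams.read_camera(name): name is "scene" or "side" or "wrist"; returns (picture, depth): 480x640x3 uint8, blue, green, red; 480x640 float32, m along the optical axis (not along the pixel's ray), 0 where there is no reading.
- cams.camera_model(name): a dict with "intrinsics" (3x3 intrinsics, pixels), "rvec" (rotation vector, rad) and "tvec" (3), from world to camera coordinates, as OpenCV has them; the wrist camera has in their place "tool_from_camera" (4x4, takes a point from camera to tool coordinates, whose origin is the TCP and whose axes are the tool frame's). Camera axes: x right, y down, z forward; pixel columns grow to the right and rows downward; lengths in m; the calibration is good to about 2 mm. The wrist camera is an equidistant fisheye: a pixel r from the principal point sees the ray r / f radians off the axis. A picture is of the moment at which its call begins: read the wrist's pose just before it. camera_model takes no time and is no camera call.
- ctrl.sign_off(): hands the job in, once; it reports no verdict.
The state is a dict: "time": time; "qpos": joint angles; "dq": joint speeds; "joint_efforts": joint torques, N m; "eef_pos": TCP position; "tcp_rot": TCP orientation; "contact_force": force on the tool from outside, world axes, zero at the start; "wrist_torque": the same for the moment, N m; "opening": opening from 0.0 (shut) to 1.0 (fully open).
Only numpy, scipy, OpenCV 4.12 (cv2) and the standard library are available. Lean on these libraries where they do the work, as an engineer would, in place of code of your own. Each camera call takes 0.05 s, during which the arm holds its last target.

## Task

Restock the laundry caddy on the counter: put the round bottle in the narrow round cup, the oblong brush bristles down in the oblong trough, the square tin in the square bin and the low round tub in the wide shallow dish, each standing upright, right down on its holder's floor, and let go. The square-sided bottle and the round-headed brush do not belong: leave them where they are.

Things in the scene. Friction and masses are not known exactly. Their poses are not given: they have to be found in the camera images.
- round_bottle: Small amber bottle with ROUND body, 46 mm diameter (straight sides from the counter up to 63 mm), narrowing to a black cap of 26 mm diameter, 90 mm tall in all, about 0.16 kg; loose, standing upright; its origin is the centre of its underside and its z axis points up. Belongs in the narrow round cup.
- oblong_brush: Wooden scrubbing brush with OBLONG 80 x 40 mm head (long along its x), lying bristles down; head with bristles 34 mm high, and on it an upright wooden grip block 56 mm along x, 16 mm across y, reaching from 34 to 70 mm height; about 0.12 kg; loose; its origin is the centre of its underside and its z axis points up. Belongs in the oblong trough.
- square_tin: SQUARE closed metal tin, 54 x 54 mm over the lid (52 mm body, lid the top 13 mm), 68 mm tall, sides along its x and y, about 0.18 kg; loose, standing upright; its origin is the centre of its underside and its z axis points up. Belongs in the square bin.
- round_tub: Low ROUND closed metal tub, 62 mm diameter over the lid (60 mm body, lid the top 14 mm), 60 mm tall, about 0.17 kg; loose, standing upright; its origin is the centre of its underside and its z axis points up. Belongs in the wide shallow dish.
- square_bottle: Look-alike to leave alone: amber bottle with SQUARE 44 x 44 mm body, same height (90 mm) and same black cap as the round bottle; loose; its origin is the centre of its underside and its z axis points up.
- round_brush: Look-alike to leave alone: brush of the same woods and with the same grip block (56 x 16 mm, up to 70 mm high), but with a ROUND head of 62 mm diameter; loose; its origin is the centre of its underside and its z axis points up.
- narrow_cup: Narrow round cup, white plastic, inner diameter 64 mm, wall 4 mm, outer diameter 72 mm, 36 mm tall; origin at the centre of its underside, its inner floor 4 mm above that. Fixed in the caddy, a dark wooden tray 232 mm square with a rim 18 mm over the counter.
- wide_dish: Wide shallow round dish, white plastic, inner diameter 92 mm, wall 4 mm, outer diameter 100 mm, only 19 mm tall; fixed in the caddy; origin at the centre of its underside, inner floor 4 mm above that. The four holders stand on the tray's 6 mm floor in two rows of two, 110 mm apart, axes parallel to its sides; which is in which quarter changes.
- square_bin: Square open bin, white plastic, 84 x 84 mm outside, 76 x 76 mm inside, 32 mm tall; fixed in the caddy; origin at the centre of its underside, inner floor 4 mm above that, sides along its x and y.
- oblong_trough: Oblong open trough, white plastic, 106 mm along its x by 66 mm along its y outside, 98 x 58 mm inside, 29 mm tall; fixed in the caddy; origin at the centre of its underside, inner floor 4 mm above that. The four holders stand on the tray's 6 mm floor in two rows of two, 110 mm apart, axes parallel to its sides; which is in which quarter changes.
Mind the look-alikes: they are no part of the job. Leave any blue or red look-alike of the square_tin alone.

How it is judged:
At the end, for the whole second after the job is handed in: Bottle, brush, tin and tub at rest, upright (0.15 rad), each on its own holder's floor (underside under 9 mm above the holder's), within 13, 17, 18 and 19 mm of its centre (true anywhere inside); square bottle and round brush upright, within 30 mm of their start (horizontal distance between round_bottle and narrow_cup below 0.013 m and z of round_bottle in the frame of narrow_cup below 0.009 m and angle between each of round_bottle, oblong_brush, square_tin, round_tub, square_bottle, round_brush's own z axis and vertical below 0.15 rad and linear speed of each of round_bottle, oblong_brush, square_tin, round_tub, square_bottle, round_brush below 0.03 m/s and horizontal distance between oblong_brush and oblong_trough below 0.017 m and z of oblong_brush in the frame of oblong_trough below 0.009 m and horizontal distance between square_tin and square_bin below 0.018 m and z of square_tin in the frame of square_bin below 0.009 m and horizontal distance between round_tub and wide_dish below 0.019 m and z of round_tub in the frame of wide_dish below 0.009 m and distance of each of square_bottle, round_brush from where it was at the start of the episode below 0.03 m); the robot touches nothing.
It fails at once if the square bottle is moved more than 30 mm, lifted or toppled (distance of square_bottle from where it was at the start of the episode above 0.03 m or angle between square_bottle's own z axis and vertical above 0.5 rad).
It fails at once if the round brush is moved more than 30 mm, lifted or toppled (distance of round_brush from where it was at the start of the episode above 0.03 m or angle between round_brush's own z axis and vertical above 0.5 rad).
It also fails if it takes over 120 s, if anything falls off the work surface, if the arm or the gripper's body presses on something with over 40 N, if the wrist force passes 120 N, or if a joint passes its speed limit or range.

## Working session

There is one attempt and no reset: what is moved stays moved. The work goes in short steps, Python scripts to look and compute and a tool call to move; the robot and the scene stay as the last step left them, time stands still between calls to the robot, and variables do not carry over. Pictures are saved under pics/ and viewed, and the job is handed in when it is done.

Besides the shell and the picture viewer there is one more tool, called after "Request:" by a JSON object that holds its "method" and its "body". play_rows: Moves the arm, as the interface text tells. Its arguments: {"type":"object","properties":{"steps":{"type":"array","items":{"type":"object","properties":{"claw":{"type":"number"},"tx":{"type":"number"},"ty":{"type":"number"},"tz":{"type":"number"},"ax":{"type":"number"},"ay":{"type":"number"},"az":{"type":"number"}}}},"grip_force":{"type":"number"}},"required":["steps"]}

```bash
ls; mkdir -p pics; python3 - <<'E'
from plant import ctrl,cams
import cv2,numpy as np
s=ctrl.get_state();print(s)
for n in ["scene","side"]:
    p,d=cams.read_camera(n);cv2.imwrite(f"pics/{n}0.png",p);np.save(f"pics/{n}0.npy",d);print(cams.camera_model(n))
print(cams.camera_model("wrist"))
E
```

```text
pics
{'time': 0.0, 'qpos': array([-1.50041064e-01,  2.87160931e-01,  1.57822197e+00,  2.20113533e-05,
        1.27859320e+00, -1.49985215e-01]), 'dq': array([-0.00090502,  0.00034809, -0.00066861, -0.00029783,  0.00143771,
       -0.00137682]), 'joint_efforts': array([-1.79628755e-04, -4.05981302e+01, -2.92628127e+01, -1.54224781e-04,
        5.81841552e-03,  3.74769741e-06]), 'eef_pos': array([6.74326240e-01, 1.09046263e-04, 2.29925990e-01]), 'tcp_rot': array([-0.50047821,  0.50069784, -0.49933255,  0.49948997]), 'contact_force': array([-0.37895892, -0.21664682,  0.70456107]), 'wrist_torque': array([-0.03849528,  0.03001356,  0.04188942]), 'opening': 1.000068259091058}
{'intrinsics': array([[500.70436326,   0.        , 323.19830589],
       [  0.        , 500.70436326, 247.62591443],
       [  0.        ,   0.        ,   1.        ]]), 'rvec': array([ 1.73512412,  2.15683264, -0.582882  ]), 'tvec': array([ 0.06327562, -0.4326733 ,  1.29726729])}
{'intrinsics': array([[484.24524152,   0.        , 320.82633188],
       [  0.        , 484.24524152, 246.28183665],
       [  0.        ,   0.        ,   1.        ]]), 'rvec': array([ 2.0701285 , -0.83812592,  0.41254357]), 'tvec': array([-0.34360341,  0.25556989,  0.66765309])}
{'intrinsics': array([[371.64829954,   0.        , 324.00474909],
       [  0.        , 371.64829954, 240.36627054],
       [  0.        ,   0.        ,   1.        ]]), 'tool_from_camera': array([[-3.60845751e-04,  9.56442232e-01,  2.91921439e-01,
        -7.43062090e-02],
       [-1.38062778e-04, -2.91921503e-01,  9.56442271e-01,
        -1.42670881e-01],
       [ 9.99999925e-01,  3.04824644e-04,  2.37387705e-04,
        -8.50659809e-04],
       [ 0.00000000e+00,  0.00000000e+00,  0.00000000e+00,
         1.00000000e+00]])}
```

View pics/scene0.png

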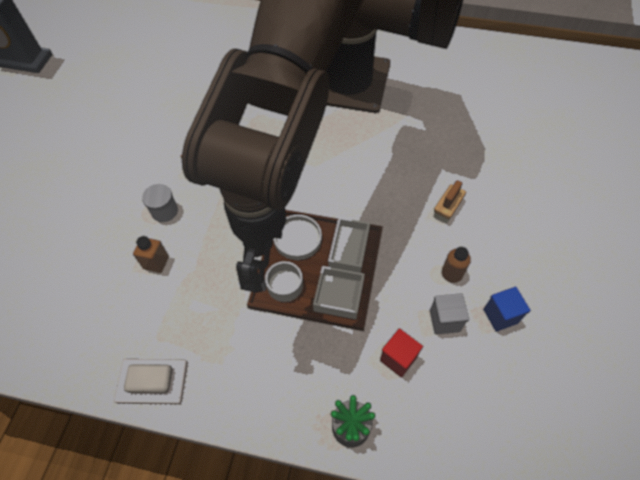

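View pics/side0.png

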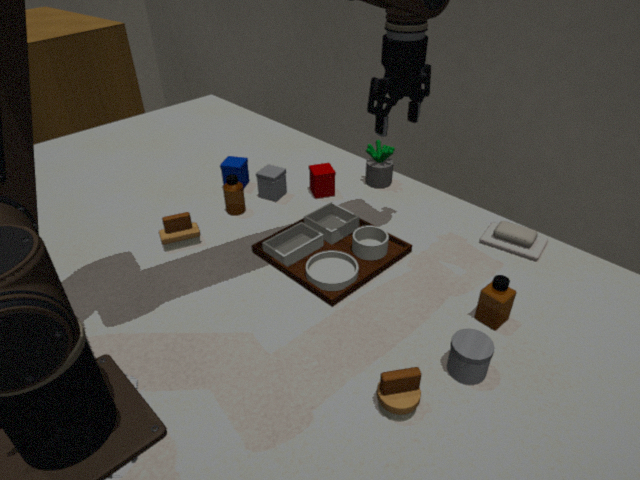

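The scene shows: grey tub (160,203), square-sided bottle (151,254), oblong brush (450,200), round bottle (456,263), grey tin (449,313), and blue (506,308) and red (401,352) look-alikes. The caddy is at (316,270): dish (297,238), cup (283,281), trough (349,245), bin (339,291). The round brush shows only in the side view (399,393).

```bash
cat > h.py <<'E'
import numpy as np,cv2
from plant import ctrl,cams
def cloud(n,d):
    m=cams.camera_model(n);K=m["intrinsics"];R=cv2.Rodrigues(m["rvec"])[0]
    v,u=np.mgrid[:480,:640];c=np.stack([(u-K[0,2])/K[0,0]*d,(v-K[1,2])/K[1,1]*d,d],-1)
    w=(c-m["tvec"])@R; w[d==0]=np.nan; return w
E
python3 - <<'E'
from h import *
im=cv2.imread("pics/scene0.png");im2=cv2.imread("pics/side0.png")
a=cv2.resize(im[170:380,370:540],None,fx=2.8,fy=2.8,interpolation=cv2.INTER_CUBIC)
b=cv2.resize(im[190:340,235:395],None,fx=3.9,fy=3.9,interpolation=cv2.INTER_CUBIC)
cv2.imwrite("pics/cA.png",a);cv2.imwrite("pics/cB.png",b)
c=cv2.resize(im2[260:430,360:540],None,fx=3.5,fy=3.5,interpolation=cv2.INTER_CUBIC);cv2.imwrite("pics/cC.png",c)
ws=cloud("scene",np.load("pics/scene0.npy"));wd=cloud("side",np.load("pics/side0.npy"))
W=np.concatenate([ws.reshape(-1,3),wd.reshape(-1,3)]);C=np.concatenate([im.reshape(-1,3),im2.reshape(-1,3)])
for nm,w in(("scene",ws),("side",wd)):
    w=w.reshape(-1,3)
    g=w[(np.abs(w[:,2])<.02)&(w[:,0]>.3)&(w[:,0]<1)&(abs(w[:,1])<.5)];print(nm,np.median(g[:,2]))
# ortho map: x .3..1 , y -.45...45 ; 1.5mm... height map
def ortho(W,C):
    r=.0015;H=np.full((470,620),-1.);I=np.zeros((470,620,3),np.uint8)
    ok=np.isfinite(W).all(1)&(W[:,2]<.11)&(W[:,2]>-.02)
    W=W[ok];C=C[ok];o=np.argsort(W[:,2]);W=W[o];C=C[o]
    i=((1.0-W[:,0])/r).astype(int);j=((.46-W[:,1])/r).astype(int)
    k=(i>=0)&(i<470)&(j>=0)&(j<620);H[i[k],j[k]]=W[k,2];I[i[k],j[k]]=C[k];return H,I
for nm,w,c in(("scene",ws,im),("side",wd,im2)):
    H,I=ortho(w.reshape(-1,3),c.reshape(-1,3))
    cv2.imwrite(f"pics/o_{nm}.png",I)
E
```

```text
scene -0.0004186827712482046
side -0.000387353069014444
```

View pics/cA.png

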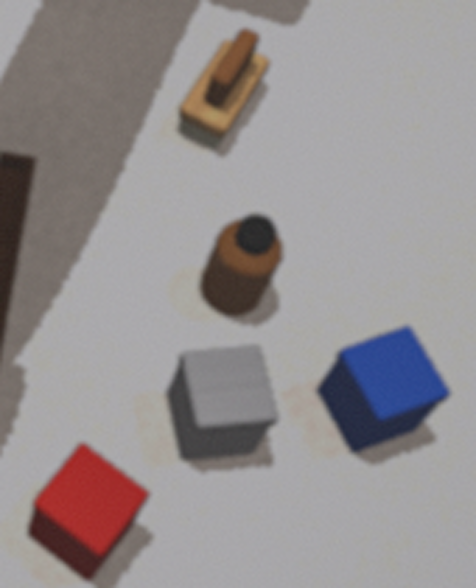

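View pics/cB.png

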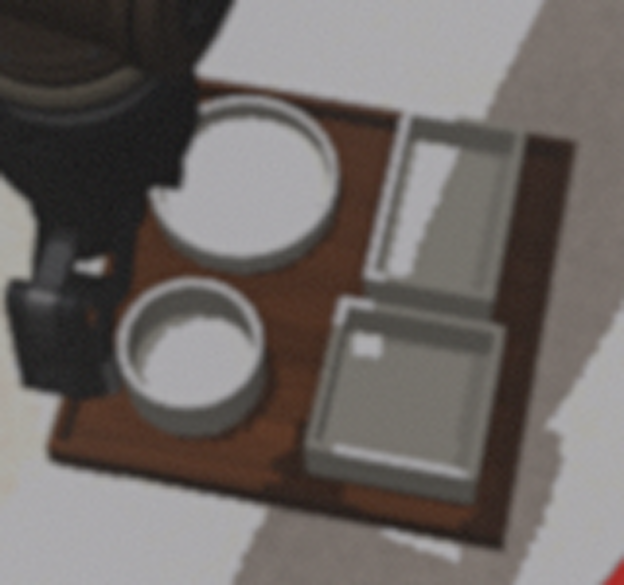

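View pics/cC.png

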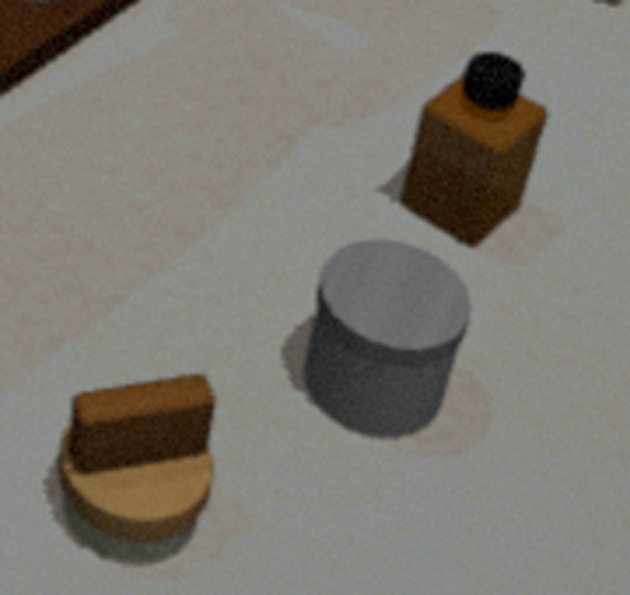

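View pics/o_scene.png

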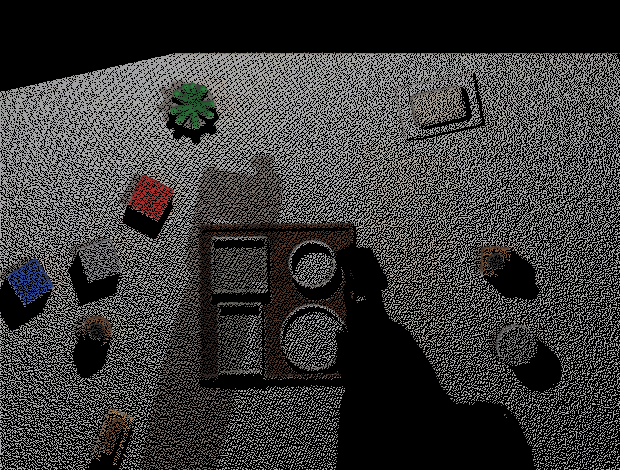

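View pics/o_side.png

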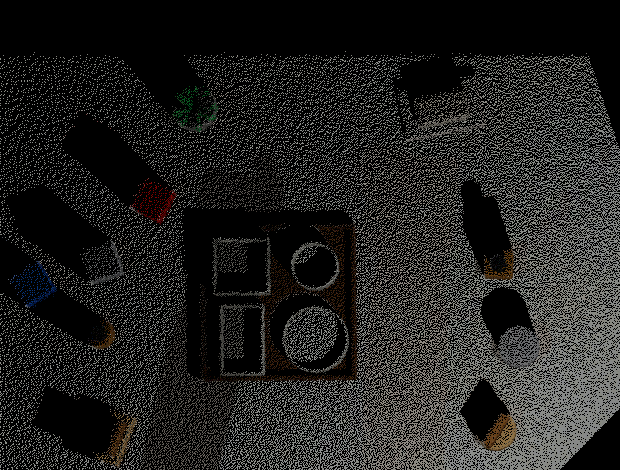

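Crops confirm: the oblong-head brush has a rectangular head, the round bottle a round shoulder, the grey tin is neither blue nor red, and the square bottle and round brush stand on the tub's side. Now fits from depth.

```bash
cat > fit.py <<'E'
from h import *
def pts(nms,tag="0"):
    return [cloud(n,np.load(f"pics/{n}{tag}.npy")).reshape(-1,3) for n in nms]
def sel(w,c,rad,z0,z1):
    k=np.isfinite(w).all(1); w=w[k]
    return w[(np.hypot(w[:,0]-c[0],w[:,1]-c[1])<rad)&(w[:,2]>z0)&(w[:,2]<z1)]
def rep(name,w,c,rad,z0,z1):
    p=sel(w,c,rad,z0,z1)
    if len(p)<15: print(name,"few",len(p));return
    mm=(p[:,:2]*1000).astype(np.float32)
    r=cv2.minAreaRect(mm);cc=cv2.minEnclosingCircle(mm)
    print(name,len(p),"zmed %.1f"%(np.median(p[:,2])*1000),"rect",np.round(r[0],1),np.round(r[1],1),round(r[2],1),"circ",np.round(cc[0],1),round(cc[1],1))
E
python3 - <<'E'
from fit import *
S,D=pts(["scene","side"]);B=np.concatenate([S,D])
for n,w in(("sc",S),("sd",D),("both",B)):
    print("==",n)
    rep("tin",w,(.61,.3145),.05,.064,.072)
    rep("bot shoulder",w,(.4975,.315),.04,.05,.066)
    rep("bot cap",w,(.4975,.315),.04,.083,.095)
    rep("brush head",w,(.3475,.285),.06,.02,.038)
    rep("brush grip",w,(.3475,.285),.06,.064,.074)
    rep("tub",w,(.4825,-.314),.05,.056,.064)
    rep("sqb",w,(.607,-.285),.05,.05,.066)
    rep("sqb cap",w,(.607,-.285),.05,.083,.095)
    rep("rbr head",w,(.355,-.287),.06,.02,.038)
    rep("rbr grip",w,(.355,-.287),.06,.064,.074)
    rep("red",w,(.7,.235),.05,.055,.075)
    rep("blue",w,(.575,.415),.05,.055,.075)
    rep("cup",w,(.6,-.011),.06,.037,.045)
    rep("dish",w,(.495,-.014),.065,.0215,.028)
    rep("bin",w,(.6,.1),.066,.034,.042)
    rep("trough",w,(.493,.097),.065,.031,.038)
    rep("tray",w,(.545,.05),.2,.012,.05)
E
```

```text
== sc
tin 799 zmed 67.1 rect [608.7 310.3] [54.8 54. ] 18.3 circ [608.5 310.7] 36.5
bot shoulder 127 zmed 60.9 rect [507.  313.3] [44.6 36.8] 59.6 circ [503.6 314.9] 22.7
bot cap 145 zmed 88.8 rect [503.  315.2] [24.1 25.6] 64.4 circ [502.8 314.2] 13.9
brush head 418 zmed 32.2 rect [345.1 290.1] [40.7 81.5] 69.7 circ [345.5 291.9] 42.9
brush grip 171 zmed 68.5 rect [344.4 290.6] [15.8 54.7] 68.6 circ [344.3 290.3] 27.4
tub 550 zmed 59.3 rect [ 481.5 -315.5] [60.6 60.5] 76.0 circ [ 482.9 -315.2] 31.6
sqb 244 zmed 62.7 rect [ 607.6 -283.2] [44.4 45.1] 87.4 circ [ 606.9 -284. ] 29.0
sqb cap 140 zmed 89.1 rect [ 608.1 -283.3] [23.9 25.3] 8.5 circ [ 607.2 -284.3] 13.5
rbr head few 0
rbr grip few 4
red 966 zmed 67.1 rect [702.8 233.9] [54.3 54.9] 62.7 circ [702.6 234.5] 36.3
blue 883 zmed 66.9 rect [576.7 414.8] [54.  55.2] 32.4 circ [576.3 415.1] 36.6
cup 249 zmed 40.6 rect [603.4  -8.3] [71.7 70.5] 10.4 circ [603.2  -8.6] 36.8
dish 223 zmed 23.9 rect [491.9  -3.9] [ 89.3 106.8] 79.0 circ [490.6  -9.4] 53.8
bin 419 zmed 36.9 rect [593.  100.7] [104.6  84.1] 0.5 circ [596.4 100.4] 63.1
tro
[... 2274 characters left out ...]
  -289.5] [41.7 61.2] 34.7 circ [ 353.6 -284.4] 30.7
rbr grip 433 zmed 68.9 rect [ 354.5 -283.4] [17.2 55.7] 58.1 circ [ 354.8 -282.9] 27.9
red 1302 zmed 66.9 rect [700.4 230.8] [61.9 56.4] 62.7 circ [701.7 231.8] 38.1
blue 1199 zmed 66.7 rect [572.9 411.7] [63.6 56.4] 32.2 circ [574.5 413. ] 38.5
cup 475 zmed 40.5 rect [601.5 -10.5] [76.8 71.1] 37.8 circ [601.8 -11.3] 39.1
dish 522 zmed 23.8 rect [491.6 -11.8] [104.7  99.1] 42.2 circ [490.6  -9.5] 53.8
bin 721 zmed 36.7 rect [591.8  98.4] [107.   88.9] 0.4 circ [596.4 100.4] 63.1
trough 669 zmed 33.9 rect [497.1  97.4] [121.2  71.4] 0.7 circ [493.6  97.6] 64.3
tray 8619 zmed 21.5 rect [546.6  43.4] [236.7 236.6] 0.4 circ [547.2  44.5] 164.9
```

```bash
cat > mv.py <<'E'
import sys
from h import *
from scipy.spatial.transform import Rotation as Ro
def go(x,y,z,phi):
    s=ctrl.get_state();R=Ro.from_quat(s["tcp_rot"])
    T=Ro.from_matrix(np.column_stack([[0,-1,0],[0,0,-1],[1,0,0]]))
    T=Ro.from_euler('z',phi,degrees=True)*T
    d=R.inv().apply(np.array([x,y,z])/1000-s["eef_pos"])*100
    a=(R.inv()*T).as_rotvec(degrees=True)
    print("t=%.2f"%s["time"],"tcp",np.round(s["eef_pos"]*1000,1),"open %.3f"%s["opening"],"F",np.round(s["contact_force"],1))
    print("shift cm",np.round(d,2),"turn deg",np.round(a,1),"rows>=",round(max(np.linalg.norm(d)/4.17,np.linalg.norm(a)/7.16),1))
if __name__=="__main__": go(*map(float,sys.argv[1:5]))
E
python3 mv.py 343 288 170 69.7
```

```text
t=0.10 tcp [6.744e+02 1.000e-01 2.300e+02] open 1.001 F [-0.7  0.1 -0.3]
shift cm [-28.79   6.09 -33.13] turn deg [  0.1 -69.7  -0.1] rows>= 10.6
```

Request:
{"method": "play_rows", "body": {"steps": [{"tx": -2, "tz": -2.3, "ty": 0.4, "ay": -5, "claw": 5}, {"tx": -5, "tz": -5.5, "ty": 1, "ay": -11}, {"tx": -8, "tz": -9, "ty": 1.6, "ay": -18}, {"tx": -11, "tz": -12.5, "ty": 2.3, "ay": -25}, {"tx": -14, "tz": -16, "ty": 3, "ay": -32}, {"tx": -17, "tz": -19.5, "ty": 3.6, "ay": -39}, {"tx": -20, "tz": -23, "ty": 4.2, "ay": -46}, {"tx": -23, "tz": -26.5, "ty": 4.8, "ay": -53}, {"tx": -26, "tz": -30, "ty": 5.4, "ay": -60}, {"tx": -28, "tz": -32.2, "ty": 5.8, "ay": -66}, {"tx": -28.8, "tz": -33.1, "ty": 6.1, "ay": -69.7}, {"tx": -28.8, "tz": -33.1, "ty": 6.1, "ay": -69.7}]}}

```text
invalid input at $.steps[0]: expected keys claw, tx, ty, tz, ax, ay, az
```

```bash
python3 mv.py 343 288 90 69.7; python3 - <<'E'
from h import *
p,d=cams.read_camera("wrist");cv2.imwrite("pics/w1.png",p)
E
```

```text
t=0.10 tcp [6.744e+02 1.000e-01 2.300e+02] open 1.001 F [-0.7  0.1 -0.3]
shift cm [-28.78  14.09 -33.11] turn deg [  0.1 -69.7  -0.1] rows>= 11.0
```

View pics/w1.png

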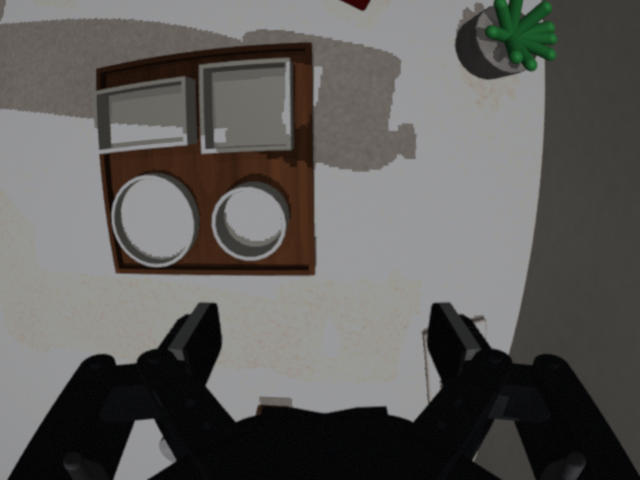

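The wrist view is from the start pose, because the call was refused (all keys are required). I'll resend it in full.

Request:
{"method": "play_rows", "body": {"steps": [{"claw": 5, "tx": -2, "ty": 0.4, "tz": -2.3, "ax": 0, "ay": -5, "az": 0}, {"claw": 5, "tx": -5, "ty": 1, "tz": -5.7, "ax": 0, "ay": -11, "az": 0}, {"claw": 5, "tx": -8, "ty": 1.6, "tz": -9.2, "ax": 0, "ay": -18, "az": 0}, {"claw": 5, "tx": -11, "ty": 2.3, "tz": -12.6, "ax": 0, "ay": -25, "az": 0}, {"claw": 5, "tx": -14, "ty": 3, "tz": -16.1, "ax": 0, "ay": -32, "az": 0}, {"claw": 5, "tx": -17, "ty": 3.6, "tz": -19.5, "ax": 0, "ay": -39, "az": 0}, {"claw": 5, "tx": -20, "ty": 4.2, "tz": -23, "ax": 0, "ay": -46, "az": 0}, {"claw": 5, "tx": -23, "ty": 4.8, "tz": -26.4, "ax": 0, "ay": -53, "az": 0}, {"claw": 5, "tx": -26, "ty": 5.4, "tz": -29.9, "ax": 0, "ay": -60, "az": 0}, {"claw": 5, "tx": -28, "ty": 5.8, "tz": -32.2, "ax": 0, "ay": -66, "az": 0}, {"claw": 5, "tx": -28.8, "ty": 6.1, "tz": -33.1, "ax": 0, "ay": -69.7, "az": 0}, {"claw": 5, "tx": -28.8, "ty": 6.1, "tz": -33.1, "ax": 0, "ay": -69.7, "az": 0}]}}

```text
time: 1.15
eef_pos: [0.3383, 0.2903, 0.1683]
tcp_rot: [0.697, -0.124, 0.12, -0.696]
contact_force: [0.1, 0.1, 0.1]
opening: 0.585
```

```bash
python3 mv.py 343 288 90 69.7; python3 - <<'E'
from h import *
p,d=cams.read_camera("wrist");cv2.imwrite("pics/w2.png",p)
E
```

```text
t=1.15 tcp [338.3 290.3 168.3] open 0.585 F [0.1 0.1 0.1]
shift cm [ 0.55  7.83 -0.05] turn deg [ 0.1  0.5 -0.3] rows>= 1.9
```

View pics/w2.png

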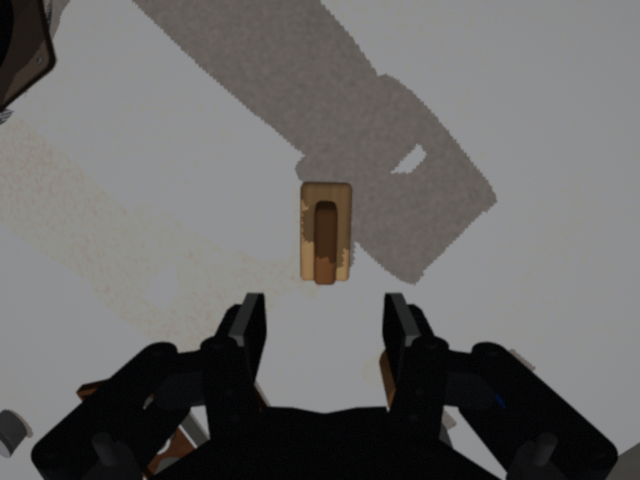

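The brush sits centred between the fingers (grip block at column 326, midline about 324), aligned with the jaws. I'll check its position quickly with the wrist depth.

```bash
cat >> h.py <<'E'
def wcloud():
    from scipy.spatial.transform import Rotation as Ro
    s=ctrl.get_state();p,d=cams.read_camera("wrist")
    m=cams.camera_model("wrist");K=m["intrinsics"];M=m["tool_from_camera"]
    v,u=np.mgrid[:480,:640];x=(u-K[0,2])/K[0,0];y=(v-K[1,2])/K[1,1];r=np.hypot(x,y)+1e-9
    t=np.tan(np.minimum(r,1.4));c=np.stack([x/r*t*d,y/r*t*d,d],-1)
    c=c@M[:3,:3].T+M[:3,3]
    w=c@Ro.from_quat(s["tcp_rot"]).as_matrix().T+s["eef_pos"];w[(d==0)]=np.nan
    return p,w.reshape(-1,3)
E
python3 - <<'E'
from fit import *
p,w=wcloud()
rep("grip",w,(.343,.288),.06,.064,.075)
rep("head",w,(.343,.288),.06,.025,.038)
rep("ground",w,(.343,.288),.15,-.02,.01)
E
```

```text
grip 1783 zmed 69.6 rect [341.6 289.2] [16.5 55.4] 69.2 circ [341.5 288.6] 27.9
head 3131 zmed 33.8 rect [342.  289.2] [40.  79.6] 69.1 circ [341.8 289.8] 42.9
ground 72588 zmed 0.1 rect [341.5 287.7] [296.5 299.9] 13.6 circ [343. 288.] 150.0
```

Request:
{"method": "play_rows", "body": {"steps": [{"claw": 5, "tx": 0.4, "ty": 3, "tz": 0, "ax": 0, "ay": 1, "az": -0.3}, {"claw": 5, "tx": 0.4, "ty": 6, "tz": 0, "ax": 0, "ay": 1, "az": -0.3}, {"claw": 5, "tx": 0.4, "ty": 9, "tz": 0, "ax": 0, "ay": 1, "az": -0.3}, {"claw": 5, "tx": 0.4, "ty": 11.5, "tz": 0, "ax": 0, "ay": 1, "az": -0.3}, {"claw": 5, "tx": 0.4, "ty": 12.8, "tz": 0, "ax": 0, "ay": 1, "az": -0.3}, {"claw": 5, "tx": 0.4, "ty": 12.8, "tz": 0, "ax": 0, "ay": 1, "az": -0.3}, {"claw": 0, "tx": 0.4, "ty": 12.8, "tz": 0, "ax": 0, "ay": 1, "az": -0.3}, {"claw": 0, "tx": 0.4, "ty": 12.8, "tz": 0, "ax": 0, "ay": 1, "az": -0.3}, {"claw": 0, "tx": 0.4, "ty": 12.8, "tz": 0, "ax": 0, "ay": 1, "az": -0.3}, {"claw": 0, "tx": 0.4, "ty": 12.8, "tz": 0, "ax": 0, "ay": 1, "az": -0.3}, {"claw": 0, "tx": 0.4, "ty": 12.8, "tz": 0, "ax": 0, "ay": 1, "az": -0.3}, {"claw": 0, "tx": 0.4, "ty": 12.8, "tz": 0, "ax": 0, "ay": 1, "az": -0.3}], "grip_force": 40}}

```text
time: 2.25
eef_pos: [0.3495, 0.2872, 0.0441]
tcp_rot: [-0.695, 0.127, -0.134, 0.695]
contact_force: [1.1, -2.4, 5.5]
opening: 0.18
```

```bash
python3 mv.py 343 288 140 69.2; python3 mv.py 491.6 99.5 140 90
```

```text
t=2.25 tcp [349.5 287.2  44.1] open 0.180 F [ 1.1 -2.4  5.5]
shift cm [-0.55 -9.6  -0.13] turn deg [-0.1 -0.5  0.5] rows>= 2.3
t=2.25 tcp [349.5 287.2  44.1] open 0.180 F [ 1.1 -2.4  5.5]
shift cm [ 20.14  -9.45 -12.31] turn deg [ -0.1 -21.3   0.5] rows>= 6.1
```

Request:
{"method": "play_rows", "body": {"steps": [{"claw": 0, "tx": 0, "ty": -1, "tz": 0, "ax": 0, "ay": 0, "az": 0}, {"claw": 0, "tx": 0, "ty": -3, "tz": 0, "ax": 0, "ay": 0, "az": 0}, {"claw": 0, "tx": 0.5, "ty": -5.5, "tz": 0, "ax": 0, "ay": 0, "az": 0}, {"claw": 0, "tx": 2, "ty": -8, "tz": -1, "ax": 0, "ay": -1, "az": 0}, {"claw": 0, "tx": 4.5, "ty": -9, "tz": -2.5, "ax": 0, "ay": -4, "az": 0}, {"claw": 0, "tx": 7.5, "ty": -9.5, "tz": -4.5, "ax": 0, "ay": -8, "az": 0}, {"claw": 0, "tx": 10.5, "ty": -9.5, "tz": -6.5, "ax": 0, "ay": -11, "az": 0}, {"claw": 0, "tx": 13.5, "ty": -9.5, "tz": -8.5, "ax": 0, "ay": -14, "az": 0}, {"claw": 0, "tx": 16.5, "ty": -9.5, "tz": -10.5, "ax": 0, "ay": -17, "az": 0}, {"claw": 0, "tx": 19, "ty": -9.5, "tz": -11.7, "ax": 0, "ay": -20, "az": 0}, {"claw": 0, "tx": 20.6, "ty": -9.5, "tz": -12.2, "ax": 0, "ay": -21.3, "az": 0.3}, {"claw": 0, "tx": 20.6, "ty": -9.5, "tz": -12.2, "ax": 0, "ay": -21.3, "az": 0.3}]}}

```text
time: 3.25
eef_pos: [0.4967, 0.0962, 0.1388]
tcp_rot: [0.707, -0.001, 0.001, -0.707]
contact_force: [0.1, 0.3, -1.3]
opening: 0.178
```

```bash
python3 - <<'E'
from fit import *
p,w=wcloud();cv2.imwrite("pics/w3.png",p)
rep("grip",w,(.493,.1),.06,.155,.18)
rep("head",w,(.493,.1),.06,.11,.14)
for z0 in (.03,):
  rep("trough",w,(.4916,.0995),.065,.031,.038)
rep("dish",w,(.4916,-.0105),.055,.021,.027)
rep("cup",w,(.6016,-.0105),.045,.037,.045)
rep("bin",w,(.6016,.0995),.066,.035,.041)
E
python3 mv.py 499.2 99.5 53 90
```

```text
grip 8511 zmed 164.7 rect [488.7  95.8] [41.8 51.1] 54.3 circ [488.4  96.6] 27.9
head 6348 zmed 128.7 rect [473.3  95.8] [49.5 40.3] 0.2 circ [474.4  95.8] 30.7
trough 1666 zmed 35.1 rect [490.4  97.8] [106.3  66.7] 0.4 circ [490.5  98.2] 62.0
dish 2136 zmed 24.7 rect [491.7 -11.7] [98.4 99.7] 74.0 circ [491.8 -11.7] 50.5
cup 611 zmed 41.4 rect [596.9 -20.1] [49.5 71.4] 66.2 circ [601.3 -10.5] 36.4
bin 319 zmed 37.6 rect [602.9 116.9] [ 43.1 116.1] 60.1 circ [593.3 100.2] 58.1
t=3.30 tcp [495.1  97.4 138.4] open 0.182 F [-0.6  0.4 -1.3]
shift cm [0.42 8.54 0.21] turn deg [ 0.  -0.2 -0.1] rows>= 2.1
```

View pics/w3.png

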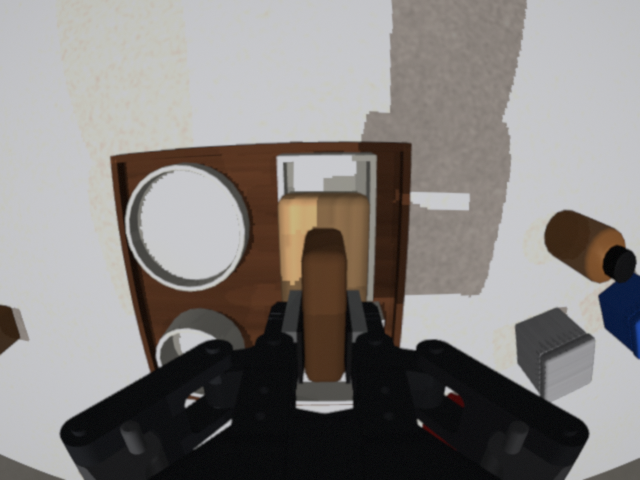

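Request:
{"method": "play_rows", "body": {"steps": [{"claw": 0, "tx": 0.3, "ty": 1.5, "tz": 0.1, "ax": 0, "ay": 0, "az": 0}, {"claw": 0, "tx": 0.3, "ty": 3.5, "tz": 0.1, "ax": 0, "ay": 0, "az": 0}, {"claw": 0, "tx": 0.3, "ty": 5.5, "tz": 0.1, "ax": 0, "ay": 0, "az": 0}, {"claw": 0, "tx": 0.3, "ty": 7, "tz": 0.1, "ax": 0, "ay": 0, "az": 0}, {"claw": 0, "tx": 0.3, "ty": 7.8, "tz": 0.1, "ax": 0, "ay": 0, "az": 0}, {"claw": 0, "tx": 0.3, "ty": 8.2, "tz": 0.1, "ax": 0, "ay": 0, "az": 0}, {"claw": 0, "tx": 0.3, "ty": 8.4, "tz": 0.1, "ax": 0, "ay": 0, "az": 0}, {"claw": 0, "tx": 0.3, "ty": 8.4, "tz": 0.1, "ax": 0, "ay": 0, "az": 0}, {"claw": 0, "tx": 0.3, "ty": 8.4, "tz": 0.1, "ax": 0, "ay": 0, "az": 0}]}}

```text
time: 4.05
eef_pos: [0.4986, 0.0995, 0.0554]
tcp_rot: [0.707, 0.001, 0.001, -0.707]
contact_force: [-0.6, -0.3, -1.2]
opening: 0.177
```

```bash
python3 mv.py 498.3 98.2 53 90;python3 - <<'E'
from h import *
p,d=cams.read_camera("side");cv2.imwrite("pics/s1.png",cv2.resize(p[180:310,230:430],None,fx=3.5,fy=3.5))
E
```

```text
t=4.05 tcp [498.6  99.5  55.4] open 0.177 F [-0.6 -0.3 -1.2]
shift cm [-0.04  0.24 -0.13] turn deg [0.  0.  0.1] rows>= 0.1
```

View pics/s1.png

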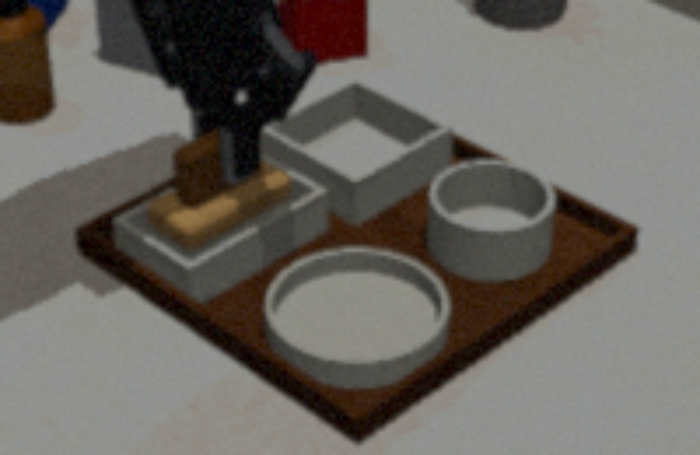

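The brush is inside the trough (crop 230,200), a millimetre or so above the floor. Lower, release, rise.

Request:
{"method": "play_rows", "body": {"steps": [{"claw": 0, "tx": 0, "ty": 0.15, "tz": 0, "ax": 0, "ay": 0, "az": 0}, {"claw": 0, "tx": 0, "ty": 0.25, "tz": 0, "ax": 0, "ay": 0, "az": 0}, {"claw": 0, "tx": 0, "ty": 0.25, "tz": 0, "ax": 0, "ay": 0, "az": 0}, {"claw": 3, "tx": 0, "ty": 0.25, "tz": 0, "ax": 0, "ay": 0, "az": 0}, {"claw": 3, "tx": 0, "ty": 0.25, "tz": 0, "ax": 0, "ay": 0, "az": 0}, {"claw": 3, "tx": 0, "ty": 0.25, "tz": 0, "ax": 0, "ay": 0, "az": 0}, {"claw": 3, "tx": 0, "ty": -1, "tz": 0, "ax": 0, "ay": 0, "az": 0}, {"claw": 8, "tx": 0, "ty": -4, "tz": 0, "ax": 0, "ay": 0, "az": 0}, {"claw": 8, "tx": 0, "ty": -8, "tz": 0, "ax": 0, "ay": 0, "az": 0}, {"claw": 8, "tx": 0, "ty": -12, "tz": 0, "ax": 0, "ay": 0, "az": 0}, {"claw": 8, "tx": 0, "ty": -14, "tz": 0, "ax": 0, "ay": 0, "az": 0}]}}

```text
time: 5.02
eef_pos: [0.5, 0.0994, 0.1997]
tcp_rot: [0.707, 0.003, 0.003, -0.707]
contact_force: [2.0, -0.0, 0.8]
opening: 0.901
```

```bash
python3 mv.py 501.3 312.5 170 90
```

```text
t=5.02 tcp [500.   99.4 199.7] open 0.901 F [ 2.  -0.   0.8]
shift cm [ 0.11  2.95 21.31] turn deg [0.  0.  0.4] rows>= 5.2
```

Request:
{"method": "play_rows", "body": {"steps": [{"claw": 8, "tx": 0, "ty": 0, "tz": 3, "ax": 0, "ay": 0, "az": 0}, {"claw": 8, "tx": 0, "ty": 0.5, "tz": 7, "ax": 0, "ay": 0, "az": 0}, {"claw": 8, "tx": 0, "ty": 1, "tz": 11, "ax": 0, "ay": 0, "az": 0}, {"claw": 8, "tx": 0, "ty": 1.5, "tz": 15, "ax": 0, "ay": 0, "az": 0}, {"claw": 8, "tx": 0.1, "ty": 2, "tz": 18.5, "ax": 0, "ay": 0, "az": 0}, {"claw": 8, "tx": 0.1, "ty": 2.5, "tz": 20.5, "ax": 0, "ay": 0, "az": 0}, {"claw": 8, "tx": 0.1, "ty": 2.5, "tz": 21.3, "ax": 0, "ay": 0, "az": 0}, {"claw": 8, "tx": 0.1, "ty": 2.5, "tz": 21.3, "ax": 0, "ay": 0, "az": 0}, {"claw": 8, "tx": 0.1, "ty": 2.5, "tz": 21.3, "ax": 0, "ay": 0, "az": 0}, {"claw": 8, "tx": 0.1, "ty": 2.5, "tz": 21.3, "ax": 0, "ay": 0, "az": 0}]}}

```text
time: 5.85
eef_pos: [0.4992, 0.3112, 0.1694]
tcp_rot: [0.708, -0.0, 0.0, -0.707]
contact_force: [0.4, 0.5, -0.2]
opening: 0.937
```

```bash
python3 - <<'E'
from fit import *
p,w=wcloud();cv2.imwrite("pics/w4.png",p)
rep("cap",w,(.5013,.3125),.04,.085,.095)
rep("shoulder",w,(.5013,.3125),.04,.05,.07)
rep("tin",w,(.607,.3085),.05,.064,.072)
E
python3 mv.py 501.3 312.5 36 90
```

```text
cap 1241 zmed 90.0 rect [500.3 313.5] [25.  25.6] 77.9 circ [500.4 313.4] 13.2
shoulder 1235 zmed 67.3 rect [500.1 313.9] [45.1 44.8] 19.1 circ [500.  313.7] 23.0
tin 3544 zmed 68.0 rect [606.5 309. ] [54.5 54.6] 18.1 circ [606.1 309.2] 36.7
t=5.90 tcp [499.3 311.1 169.5] open 0.935 F [0.6 0.  0.2]
shift cm [ 0.2  13.35  0.16] turn deg [ 0.1 -0.1  0. ] rows>= 3.2
```

View pics/w4.png

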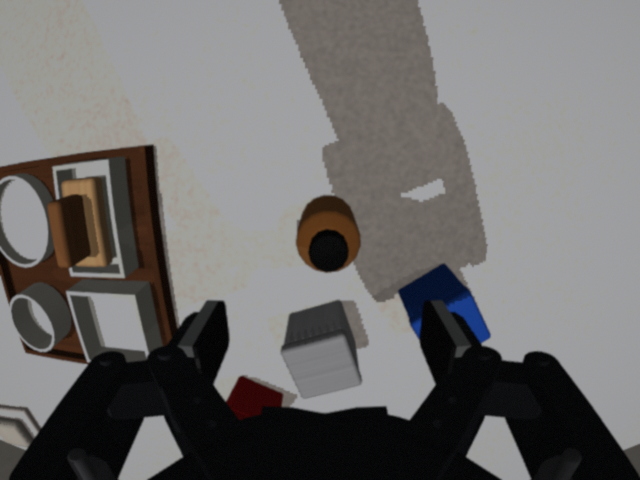

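The bottle is central (330,235) and round in the depth fit (r 23 mm). Descend and grip.

Request:
{"method": "play_rows", "body": {"steps": [{"claw": 8, "tx": 0.1, "ty": 2, "tz": 0.25, "ax": 0, "ay": 0, "az": 0}, {"claw": 8, "tx": 0.1, "ty": 5, "tz": 0.25, "ax": 0, "ay": 0, "az": 0}, {"claw": 8, "tx": 0.1, "ty": 8, "tz": 0.25, "ax": 0, "ay": 0, "az": 0}, {"claw": 8, "tx": 0.1, "ty": 11, "tz": 0.25, "ax": 0, "ay": 0, "az": 0}, {"claw": 8, "tx": 0.1, "ty": 13, "tz": 0.25, "ax": 0, "ay": 0, "az": 0}, {"claw": 8, "tx": 0.1, "ty": 13.6, "tz": 0.25, "ax": 0, "ay": 0, "az": 0}, {"claw": 8, "tx": 0.1, "ty": 13.6, "tz": 0.25, "ax": 0, "ay": 0, "az": 0}, {"claw": 4, "tx": 0.1, "ty": 13.6, "tz": 0.25, "ax": 0, "ay": 0, "az": 0}, {"claw": 4, "tx": 0.1, "ty": 13.6, "tz": 0.25, "ax": 0, "ay": 0, "az": 0}, {"claw": 4, "tx": 0.1, "ty": 13.6, "tz": 0.25, "ax": 0, "ay": 0, "az": 0}, {"claw": 4, "tx": 0.1, "ty": 13.6, "tz": 0.25, "ax": 0, "ay": 0, "az": 0}, {"claw": 4, "tx": 0.1, "ty": 13.6, "tz": 0.25, "ax": 0, "ay": 0, "az": 0}], "grip_force": 50}}

```text
time: 6.9
eef_pos: [0.5017, 0.3152, 0.0359]
tcp_rot: [-0.707, -0.002, -0.001, 0.707]
contact_force: [-0.0, -2.1, 6.4]
opening: 0.524
```

```bash
python3 mv.py 601.4 -10.8 160 90
```

```text
t=6.90 tcp [501.7 315.2  35.9] open 0.524 F [-0.  -2.1  6.4]
shift cm [ 10.   -12.37 -32.6 ] turn deg [-0.   0.   0.2] rows>= 8.7
```

Request:
{"method": "play_rows", "body": {"steps": [{"claw": 4, "tx": 0, "ty": -1, "tz": 0, "ax": 0, "ay": 0, "az": 0}, {"claw": 4, "tx": 0, "ty": -3.5, "tz": 0, "ax": 0, "ay": 0, "az": 0}, {"claw": 4, "tx": 0, "ty": -6.5, "tz": 0, "ax": 0, "ay": 0, "az": 0}, {"claw": 4, "tx": 0, "ty": -9.5, "tz": -1, "ax": 0, "ay": 0, "az": 0}, {"claw": 4, "tx": 0.5, "ty": -12, "tz": -3.5, "ax": 0, "ay": 0, "az": 0}, {"claw": 4, "tx": 1.5, "ty": -13, "tz": -6.5, "ax": 0, "ay": 0, "az": 0}, {"claw": 4, "tx": 2.5, "ty": -13, "tz": -10, "ax": 0, "ay": 0, "az": 0}, {"claw": 4, "tx": 3.5, "ty": -13, "tz": -13.5, "ax": 0, "ay": 0, "az": 0}, {"claw": 4, "tx": 4.5, "ty": -13, "tz": -17, "ax": 0, "ay": 0, "az": 0}, {"claw": 4, "tx": 5.5, "ty": -13, "tz": -20, "ax": 0, "ay": 0, "az": 0}, {"claw": 4, "tx": 6.5, "ty": -13, "tz": -22, "ax": 0, "ay": 0, "az": 0}, {"claw": 4, "tx": 6.7, "ty": -13, "tz": -22.6, "ax": 0, "ay": 0, "az": 0}]}}

```text
time: 7.9
eef_pos: [0.5679, 0.0859, 0.164]
tcp_rot: [0.708, -0.001, 0.002, -0.707]
contact_force: [-0.5, 0.4, -0.5]
opening: 0.518
```

```bash
python3 mv.py 603 -10.8 160 90
```

```text
t=7.90 tcp [567.9  85.9 164. ] open 0.518 F [-0.5  0.4 -0.5]
shift cm [ 3.54  0.42 -9.65] turn deg [ 0.1 -0.2  0.1] rows>= 2.5
```

Request:
{"method": "play_rows", "body": {"steps": [{"claw": 4, "tx": 0.8, "ty": 0, "tz": -2, "ax": 0, "ay": 0, "az": 0}, {"claw": 4, "tx": 1.8, "ty": 0, "tz": -5, "ax": 0, "ay": 0, "az": 0}, {"claw": 4, "tx": 2.8, "ty": 0, "tz": -8, "ax": 0, "ay": 0, "az": 0}, {"claw": 4, "tx": 3.4, "ty": 0, "tz": -9.3, "ax": 0, "ay": 0, "az": 0}, {"claw": 4, "tx": 3.5, "ty": 0, "tz": -9.6, "ax": 0, "ay": 0, "az": 0}, {"claw": 4, "tx": 3.5, "ty": 0, "tz": -9.6, "ax": 0, "ay": 0, "az": 0}, {"claw": 4, "tx": 3.5, "ty": 0, "tz": -9.6, "ax": 0, "ay": 0, "az": 0}, {"claw": 4, "tx": 3.5, "ty": 0, "tz": -9.6, "ax": 0, "ay": 0, "az": 0}, {"claw": 4, "tx": 3.5, "ty": 0, "tz": -9.6, "ax": 0, "ay": 0, "az": 0}]}}

```text
time: 8.65
eef_pos: [0.6014, -0.0056, 0.1634]
tcp_rot: [0.707, 0.0, -0.001, -0.707]
contact_force: [-0.3, -0.6, -1.7]
opening: 0.522
```

```bash
python3 mv.py 603 -10.8 46 90; python3 - <<'E'
from h import *
p,d=cams.read_camera("side");cv2.imwrite("pics/s2.png",cv2.resize(p[130:310,230:450],None,fx=3.2,fy=3.2))
p,d=cams.read_camera("wrist");cv2.imwrite("pics/w5.png",p)
E
```

```text
t=8.65 tcp [601.4  -5.6 163.4] open 0.522 F [-0.3 -0.6 -1.7]
shift cm [ 0.17 11.74 -0.51] turn deg [ 0.   0.1 -0. ] rows>= 2.8
```

View pics/s2.png

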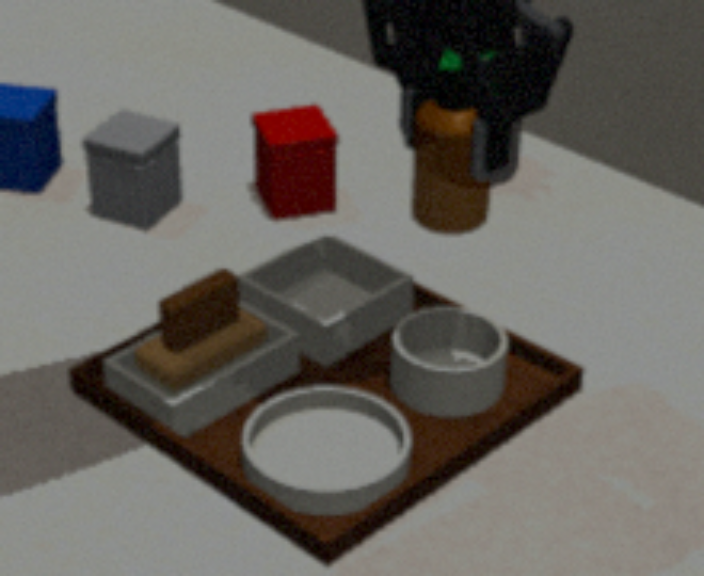

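View pics/w5.png

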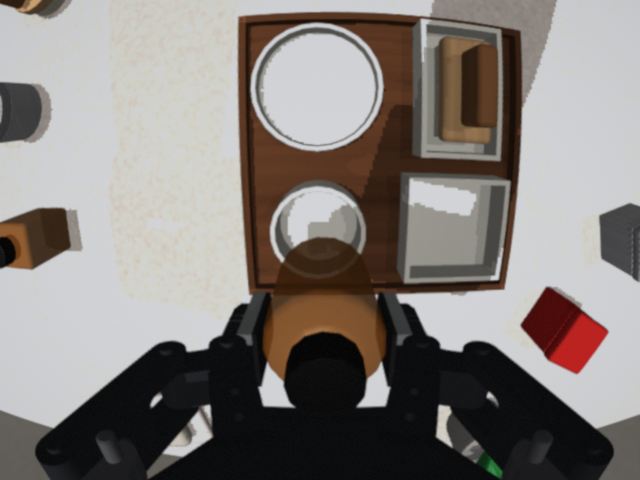

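Brush is well in the trough (crop 200,345); the bottle hangs straight above the cup. Lower it.

Request:
{"method": "play_rows", "body": {"steps": [{"claw": 4, "tx": 0.2, "ty": 1, "tz": -0.5, "ax": 0, "ay": 0, "az": 0}, {"claw": 4, "tx": 0.2, "ty": 3, "tz": -0.5, "ax": 0, "ay": 0, "az": 0}, {"claw": 4, "tx": 0.2, "ty": 5, "tz": -0.5, "ax": 0, "ay": 0, "az": 0}, {"claw": 4, "tx": 0.2, "ty": 7, "tz": -0.5, "ax": 0, "ay": 0, "az": 0}, {"claw": 4, "tx": 0.2, "ty": 8.2, "tz": -0.5, "ax": 0, "ay": 0, "az": 0}, {"claw": 4, "tx": 0.2, "ty": 8.2, "tz": -0.5, "ax": 0, "ay": 0, "az": 0}, {"claw": 4, "tx": 0.2, "ty": 8.2, "tz": -0.5, "ax": 0, "ay": 0, "az": 0}]}}

```text
time: 9.33
eef_pos: [0.6034, -0.0122, 0.0805]
tcp_rot: [0.707, -0.001, -0.001, -0.707]
contact_force: [-0.4, 0.5, -0.5]
opening: 0.521
```

```bash
python3 mv.py 603 -10.8 46 90
```

```text
t=9.33 tcp [603.4 -12.2  80.5] open 0.521 F [-0.4  0.5 -0.5]
shift cm [-0.03  3.45  0.14] turn deg [ 0.   0.  -0.1] rows>= 0.8
```

Request:
{"method": "play_rows", "body": {"steps": [{"claw": 4, "tx": 0, "ty": 1, "tz": 0.1, "ax": 0, "ay": 0, "az": 0}, {"claw": 4, "tx": 0, "ty": 2, "tz": 0.1, "ax": 0, "ay": 0, "az": 0}, {"claw": 4, "tx": 0, "ty": 2.7, "tz": 0.1, "ax": 0, "ay": 0, "az": 0}, {"claw": 4, "tx": 0, "ty": 3.1, "tz": 0.1, "ax": 0, "ay": 0, "az": 0}, {"claw": 4, "tx": 0, "ty": 3.4, "tz": 0.1, "ax": 0, "ay": 0, "az": 0}, {"claw": 4, "tx": 0, "ty": 3.4, "tz": 0.1, "ax": 0, "ay": 0, "az": 0}, {"claw": 4, "tx": 0, "ty": 3.4, "tz": 0.1, "ax": 0, "ay": 0, "az": 0}]}}

```text
time: 9.92
eef_pos: [0.6039, -0.0113, 0.0475]
tcp_rot: [0.707, -0.0, -0.0, -0.707]
contact_force: [0.3, 0.0, -1.0]
opening: 0.526
```

```bash
python3 mv.py 603 -10.8 46 90; python3 - <<'E'
from h import *
p,d=cams.read_camera("side");cv2.imwrite("pics/s3.png",cv2.resize(p[130:310,230:450],None,fx=3.2,fy=3.2))
E
```

```text
t=9.92 tcp [603.9 -11.3  47.5] open 0.526 F [ 0.3  0.  -1. ]
shift cm [-0.09  0.15  0.05] turn deg [ 0.1  0.  -0. ] rows>= 0.0
```

View pics/s3.png

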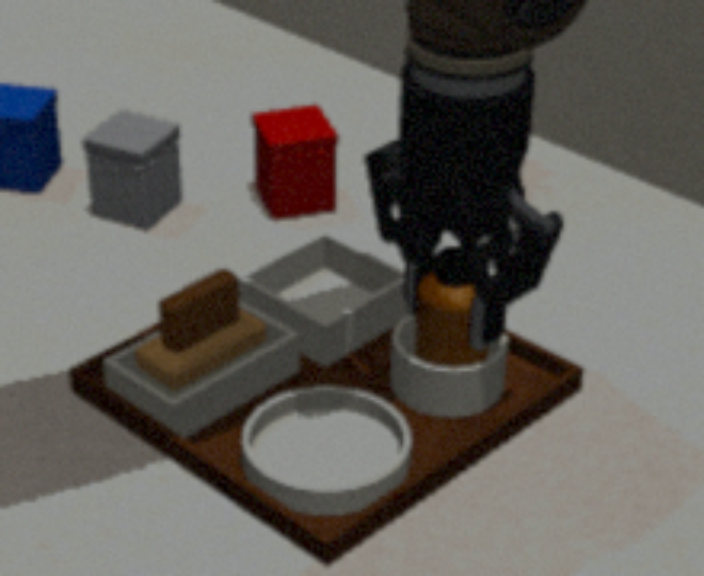

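Request:
{"method": "play_rows", "body": {"steps": [{"claw": 4, "tx": 0, "ty": 0.1, "tz": 0, "ax": 0, "ay": 0, "az": 0}, {"claw": 4, "tx": 0, "ty": 0.2, "tz": 0, "ax": 0, "ay": 0, "az": 0}, {"claw": 4, "tx": 0, "ty": 0.2, "tz": 0, "ax": 0, "ay": 0, "az": 0}, {"claw": 4, "tx": 0, "ty": 0.2, "tz": 0, "ax": 0, "ay": 0, "az": 0}, {"claw": 5.6, "tx": 0, "ty": 0.2, "tz": 0, "ax": 0, "ay": 0, "az": 0}, {"claw": 5.6, "tx": 0, "ty": 0.2, "tz": 0, "ax": 0, "ay": 0, "az": 0}, {"claw": 5.6, "tx": 0, "ty": 0.2, "tz": 0, "ax": 0, "ay": 0, "az": 0}, {"claw": 5.6, "tx": 0, "ty": 0, "tz": 0, "ax": 0, "ay": 0, "az": 0}]}}

```text
time: 10.63
eef_pos: [0.6036, -0.0112, 0.0472]
tcp_rot: [0.707, -0.0, -0.0, -0.707]
contact_force: [-0.1, 0.6, -0.1]
opening: 0.656
```

```bash
python3 mv.py 603 -10.8 200 90
```

```text
t=10.63 tcp [603.6 -11.2  47.2] open 0.656 F [-0.1  0.6 -0.1]
shift cm [ -0.07 -15.28   0.03] turn deg [ 0.  -0.  -0.1] rows>= 3.7
```

Request:
{"method": "play_rows", "body": {"steps": [{"claw": 5.6, "tx": 0, "ty": -1.5, "tz": 0, "ax": 0, "ay": 0, "az": 0}, {"claw": 5.6, "tx": 0, "ty": -4, "tz": 0, "ax": 0, "ay": 0, "az": 0}, {"claw": 8, "tx": 0, "ty": -7.5, "tz": 0, "ax": 0, "ay": 0, "az": 0}, {"claw": 8, "tx": 0, "ty": -11, "tz": 0.5, "ax": 0, "ay": 3, "az": 0}, {"claw": 8, "tx": 0, "ty": -13, "tz": 3, "ax": 0, "ay": 9, "az": 0}, {"claw": 8, "tx": 0, "ty": -13, "tz": 6.5, "ax": 0, "ay": 16, "az": 0}, {"claw": 8, "tx": 0, "ty": -13, "tz": 10.5, "ax": 0, "ay": 23, "az": 0}, {"claw": 8, "tx": 0, "ty": -13, "tz": 14.5, "ax": 0, "ay": 30, "az": 0}, {"claw": 8, "tx": 0, "ty": -13, "tz": 18.5, "ax": 0, "ay": 37, "az": 0}, {"claw": 8, "tx": 0, "ty": -13, "tz": 22.5, "ax": 0, "ay": 44, "az": 0}, {"claw": 8, "tx": 0.1, "ty": -13, "tz": 26, "ax": 0, "ay": 51, "az": 0}, {"claw": 8, "tx": 0.2, "ty": -13, "tz": 28, "ax": 0, "ay": 57, "az": 0}]}}

```text
time: 11.63
eef_pos: [0.6051, 0.2729, 0.1775]
tcp_rot: [-0.621, 0.338, -0.338, 0.621]
contact_force: [-0.2, -1.5, 0.5]
opening: 0.935
```

```bash
python3 mv.py 606.3 309.2 170 18.1
```

```text
t=11.63 tcp [605.1 272.9 177.5] open 0.935 F [-0.2 -1.5  0.5]
shift cm [-2.99  0.75  2.07] turn deg [-0.  14.7 -0. ] rows>= 2.1
```

Request:
{"method": "play_rows", "body": {"steps": [{"claw": 8.5, "tx": -1, "ty": 0.2, "tz": 0.7, "ax": 0, "ay": 5, "az": 0}, {"claw": 8.5, "tx": -2.2, "ty": 0.5, "tz": 1.5, "ax": 0, "ay": 11, "az": 0}, {"claw": 8.5, "tx": -2.9, "ty": 0.7, "tz": 2, "ax": 0, "ay": 14.7, "az": 0}, {"claw": 8.5, "tx": -2.9, "ty": 0.7, "tz": 2, "ax": 0, "ay": 14.7, "az": 0}, {"claw": 8.5, "tx": -2.9, "ty": 0.7, "tz": 2, "ax": 0, "ay": 14.7, "az": 0}, {"claw": 8.5, "tx": -2.9, "ty": 0.7, "tz": 2, "ax": 0, "ay": 14.7, "az": 0}, {"claw": 8.5, "tx": -2.9, "ty": 0.7, "tz": 2, "ax": 0, "ay": 14.7, "az": 0}]}}

```text
time: 12.22
eef_pos: [0.6071, 0.3033, 0.1704]
tcp_rot: [0.573, -0.414, 0.414, -0.573]
contact_force: [-0.6, -0.2, 0.4]
opening: 0.998
```

```bash
python3 - <<'E'
from fit import *
p,w=wcloud();cv2.imwrite("pics/w6.png",p)
rep("tin",w,(.607,.3085),.05,.064,.072)
E
python3 mv.py 606.3 309.2 33 18.1
```

```text
tin 5830 zmed 67.9 rect [607.3 308.8] [54.3 54.8] 18.1 circ [607.2 309.8] 36.5
t=12.27 tcp [607.1 303.3 170.5] open 0.995 F [ 0.4 -0.6 -1.2]
shift cm [-0.6  13.75  0.11] turn deg [0.  0.2 0.1] rows>= 3.3
```

View pics/w6.png

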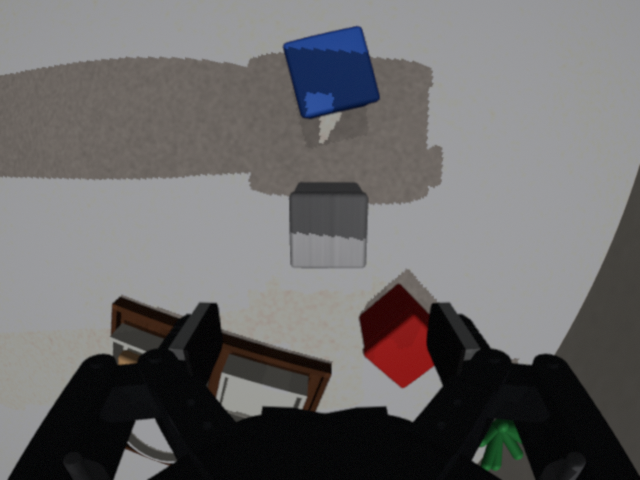

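The grey tin is centred at (328,230), square to the jaws; red (403,335) and blue (332,72) are clear of the fingers. Descend and grip.

Request:
{"method": "play_rows", "body": {"steps": [{"claw": 8.5, "tx": -0.6, "ty": 2, "tz": 0.1, "ax": 0, "ay": 0.2, "az": 0}, {"claw": 8.5, "tx": -0.6, "ty": 5, "tz": 0.1, "ax": 0, "ay": 0.2, "az": 0}, {"claw": 8.5, "tx": -0.6, "ty": 8, "tz": 0.1, "ax": 0, "ay": 0.2, "az": 0}, {"claw": 8.5, "tx": -0.6, "ty": 11, "tz": 0.1, "ax": 0, "ay": 0.2, "az": 0}, {"claw": 8.5, "tx": -0.6, "ty": 13, "tz": 0.1, "ax": 0, "ay": 0.2, "az": 0}, {"claw": 8.5, "tx": -0.6, "ty": 13.5, "tz": 0.1, "ax": 0, "ay": 0.2, "az": 0}, {"claw": 8.5, "tx": -0.6, "ty": 13.5, "tz": 0.1, "ax": 0, "ay": 0.2, "az": 0}, {"claw": 4.8, "tx": -0.6, "ty": 13.5, "tz": 0.1, "ax": 0, "ay": 0.2, "az": 0}, {"claw": 4.8, "tx": -0.6, "ty": 13.5, "tz": 0.1, "ax": 0, "ay": 0.2, "az": 0}, {"claw": 4.8, "tx": -0.6, "ty": 13.5, "tz": 0.1, "ax": 0, "ay": 0.2, "az": 0}, {"claw": 4.8, "tx": -0.6, "ty": 13.5, "tz": 0.1, "ax": 0, "ay": 0.2, "az": 0}], "grip_force": 50}}

```text
time: 13.18
eef_pos: [0.6079, 0.3106, 0.0382]
tcp_rot: [-0.571, 0.414, -0.416, 0.574]
contact_force: [0.3, 0.7, 4.2]
opening: 0.62
```

```bash
python3 mv.py 601.4 99 160 0.4
```

```text
t=13.18 tcp [607.9 310.6  38.2] open 0.620 F [0.3 0.7 4.2]
shift cm [ 19.92 -12.2   -7.13] turn deg [-0.3 17.7  0. ] rows>= 5.9
```

Request:
{"method": "play_rows", "body": {"steps": [{"claw": 4.8, "tx": 0, "ty": -1, "tz": 0, "ax": 0, "ay": 0, "az": 0}, {"claw": 4.8, "tx": 0, "ty": -3.5, "tz": 0, "ax": 0, "ay": 0, "az": 0}, {"claw": 4.8, "tx": 0.5, "ty": -6.5, "tz": -0.2, "ax": 0, "ay": 0, "az": 0}, {"claw": 4.8, "tx": 2, "ty": -9.5, "tz": -0.7, "ax": 0, "ay": 2, "az": 0}, {"claw": 4.8, "tx": 4.5, "ty": -11.5, "tz": -1.6, "ax": 0, "ay": 4, "az": 0}, {"claw": 4.8, "tx": 7.5, "ty": -12, "tz": -2.7, "ax": 0, "ay": 7, "az": 0}, {"claw": 4.8, "tx": 11, "ty": -12, "tz": -3.9, "ax": 0, "ay": 10, "az": 0}, {"claw": 4.8, "tx": 14.5, "ty": -12, "tz": -5.2, "ax": 0, "ay": 13, "az": 0}, {"claw": 4.8, "tx": 17.5, "ty": -12, "tz": -6.3, "ax": 0, "ay": 16, "az": 0}, {"claw": 4.8, "tx": 19.4, "ty": -12, "tz": -7, "ax": 0, "ay": 17.7, "az": 0}, {"claw": 4.8, "tx": 19.9, "ty": -12, "tz": -7.1, "ax": 0, "ay": 17.7, "az": 0}, {"claw": 4.8, "tx": 19.9, "ty": -12, "tz": -7.1, "ax": 0, "ay": 17.7, "az": 0}]}}

```text
time: 14.18
eef_pos: [0.6001, 0.0975, 0.1556]
tcp_rot: [0.502, -0.499, 0.499, -0.501]
contact_force: [-0.3, 0.5, -2.2]
opening: 0.621
```

```bash
python3 mv.py 601.4 99 80 0.4; python3 - <<'E'
from fit import *
p,w=wcloud();cv2.imwrite("pics/w7.png",p)
rep("tin",w,(.6015,.1),.055,.16,.2)
rep("cap",w,(.6015,-.011),.04,.095,.11)
rep("bin",w,(.6016,.0995),.056,.0355,.0405)
E
```

```text
t=14.18 tcp [600.1  97.5 155.6] open 0.621 F [-0.3  0.5 -2.2]
shift cm [-0.16  7.56  0.14] turn deg [ 0.  -0.1  0. ] rows>= 1.8
tin 23947 zmed 185.3 rect [597.8  96.3] [83.8 54.7] 0.4 circ [597.8 101.8] 42.0
cap 313 zmed 99.9 rect [602.9 -11. ] [24.9  9.8] 1.6 circ [602.9 -10.4] 12.6
bin 1416 zmed 38.0 rect [600.5 112.7] [84.4 57.1] 0.5 circ [601.2 111.2] 49.0
```

View pics/w7.png

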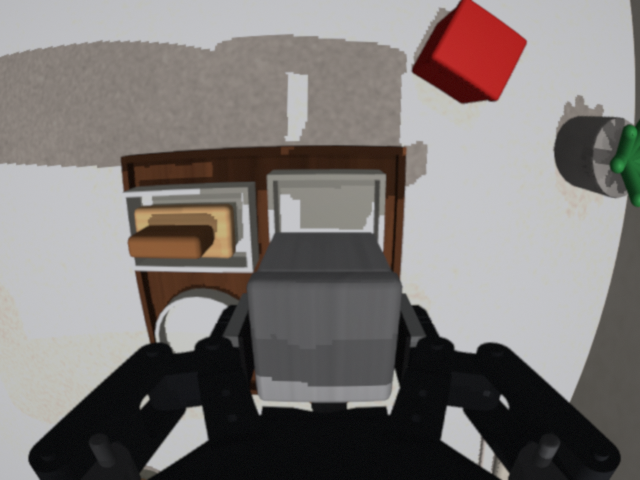

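The tin is square and just above the bin (320,215). The bottle cap top reads 99.9 mm, so the bottle is on the cup floor. Lower.

Request:
{"method": "play_rows", "body": {"steps": [{"claw": 4.8, "tx": -0.25, "ty": 1, "tz": 0.1, "ax": 0, "ay": 0, "az": 0}, {"claw": 4.8, "tx": -0.25, "ty": 3, "tz": 0.1, "ax": 0, "ay": 0, "az": 0}, {"claw": 4.8, "tx": -0.25, "ty": 5, "tz": 0.1, "ax": 0, "ay": 0, "az": 0}, {"claw": 4.8, "tx": -0.25, "ty": 7, "tz": 0.1, "ax": 0, "ay": 0, "az": 0}, {"claw": 4.8, "tx": -0.25, "ty": 8.5, "tz": 0.1, "ax": 0, "ay": 0, "az": 0}, {"claw": 4.8, "tx": -0.25, "ty": 9.5, "tz": 0.1, "ax": 0, "ay": 0, "az": 0}, {"claw": 4.8, "tx": -0.25, "ty": 10.2, "tz": 0.1, "ax": 0, "ay": 0, "az": 0}, {"claw": 4.8, "tx": -0.25, "ty": 10.5, "tz": 0.1, "ax": 0, "ay": 0, "az": 0}, {"claw": 4.8, "tx": -0.25, "ty": 10.5, "tz": 0.1, "ax": 0, "ay": 0, "az": 0}, {"claw": 4.8, "tx": -0.25, "ty": 10.5, "tz": 0.1, "ax": 0, "ay": 0, "az": 0}]}}

```text
time: 15.07
eef_pos: [0.6019, 0.1016, 0.0511]
tcp_rot: [-0.502, 0.498, -0.499, 0.502]
contact_force: [-0.1, 0.8, -1.4]
opening: 0.625
```

```bash
python3 mv.py 601 100 48 0.4; python3 - <<'E'
from h import *
p,d=cams.read_camera("side");cv2.imwrite("pics/s4.png",cv2.resize(p[130:310,230:450],None,fx=3.2,fy=3.2))
E
```

```text
t=15.07 tcp [601.9 101.6  51.1] open 0.625 F [-0.1  0.8 -1.4]
shift cm [ 0.16  0.31 -0.09] turn deg [-0.1  0.   0. ] rows>= 0.1
```

View pics/s4.png

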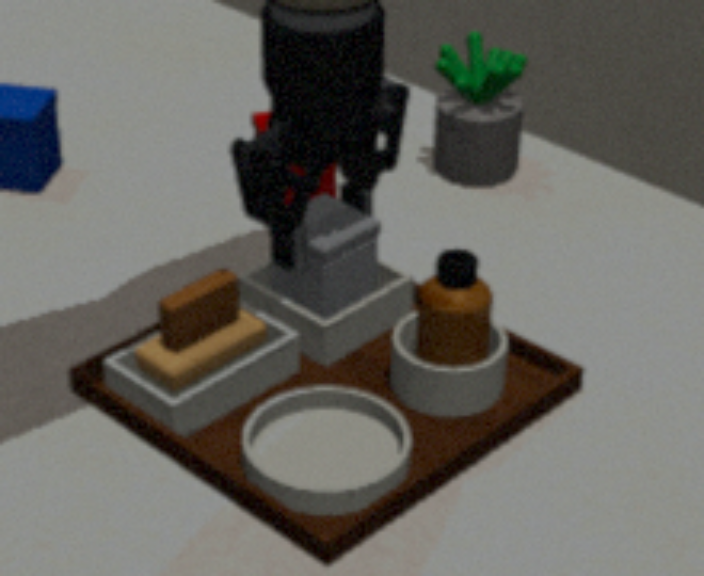

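Request:
{"method": "play_rows", "body": {"steps": [{"claw": 4.8, "tx": 0.1, "ty": 0.15, "tz": 0, "ax": 0, "ay": 0, "az": 0}, {"claw": 4.8, "tx": 0.1, "ty": 0.3, "tz": 0, "ax": 0, "ay": 0, "az": 0}, {"claw": 4.8, "tx": 0.1, "ty": 0.35, "tz": 0, "ax": 0, "ay": 0, "az": 0}, {"claw": 4.8, "tx": 0.1, "ty": 0.35, "tz": 0, "ax": 0, "ay": 0, "az": 0}, {"claw": 6.6, "tx": 0.1, "ty": 0.35, "tz": 0, "ax": 0, "ay": 0, "az": 0}, {"claw": 6.6, "tx": 0.1, "ty": 0.35, "tz": 0, "ax": 0, "ay": 0, "az": 0}, {"claw": 6.6, "tx": 0.1, "ty": 0.35, "tz": 0, "ax": 0, "ay": 0, "az": 0}, {"claw": 6.6, "tx": 0.1, "ty": -1, "tz": 0, "ax": 0, "ay": 0, "az": 0}, {"claw": 6.6, "tx": 0.1, "ty": -4, "tz": 0, "ax": 0, "ay": 0, "az": 0}, {"claw": 8.5, "tx": 0.1, "ty": -8, "tz": 0, "ax": 0, "ay": 0, "az": 0}, {"claw": 8.5, "tx": 0.1, "ty": -12, "tz": 0, "ax": 0, "ay": 0, "az": 0}, {"claw": 8.5, "tx": 0.1, "ty": -14, "tz": 0, "ax": 0, "ay": 0, "az": 0}]}}

```text
time: 16.12
eef_pos: [0.6037, 0.1005, 0.1975]
tcp_rot: [-0.5, 0.496, -0.501, 0.504]
contact_force: [1.1, 0.5, 0.3]
opening: 0.996
```

```bash
python3 mv.py 481 -317 180 -90
```

```text
t=16.12 tcp [603.7 100.5 197.5] open 0.996 F [1.1 0.5 0.3]
shift cm [ 41.66   1.68 -12.58] turn deg [-0.4 90.4 -0.4] rows>= 12.6
```

Request:
{"method": "play_rows", "body": {"steps": [{"claw": 8.5, "tx": 2, "ty": 0, "tz": -0.6, "ax": 0, "ay": 4, "az": 0}, {"claw": 8.5, "tx": 5, "ty": 0, "tz": -1.5, "ax": 0, "ay": 11, "az": 0}, {"claw": 8.5, "tx": 8.5, "ty": 0, "tz": -2.6, "ax": 0, "ay": 18, "az": 0}, {"claw": 8.5, "tx": 12, "ty": 0, "tz": -3.6, "ax": 0, "ay": 25, "az": 0}, {"claw": 8.5, "tx": 15.5, "ty": 0, "tz": -4.7, "ax": 0, "ay": 32, "az": 0}, {"claw": 8.5, "tx": 19, "ty": 0, "tz": -5.7, "ax": 0, "ay": 39, "az": 0}, {"claw": 8.5, "tx": 22.5, "ty": 0, "tz": -6.8, "ax": 0, "ay": 46, "az": 0}, {"claw": 8.5, "tx": 26, "ty": 0, "tz": -7.9, "ax": 0, "ay": 53, "az": 0}, {"claw": 8.5, "tx": 29.5, "ty": 0, "tz": -8.9, "ax": 0, "ay": 60, "az": 0}, {"claw": 8.5, "tx": 33, "ty": 0, "tz": -10, "ax": 0, "ay": 67, "az": 0}, {"claw": 8.5, "tx": 36.5, "ty": 0, "tz": -11, "ax": 0, "ay": 74, "az": 0}, {"claw": 8.5, "tx": 39, "ty": 0, "tz": -11.8, "ax": 0, "ay": 80, "az": 0}]}}

```text
time: 17.12
eef_pos: [0.4851, -0.2932, 0.192]
tcp_rot: [0.061, -0.704, 0.705, -0.062]
contact_force: [0.1, 0.0, 0.4]
opening: 0.997
```

```bash
python3 mv.py 481 -317 180 -90
```

```text
t=17.12 tcp [ 485.1 -293.2  192. ] open 0.997 F [0.1 0.  0.4]
shift cm [0.81 1.21 2.27] turn deg [-0.1 10.  -0. ] rows>= 1.4
```

Request:
{"method": "play_rows", "body": {"steps": [{"claw": 8.5, "tx": 0.4, "ty": 0.5, "tz": 1.2, "ax": 0, "ay": 5, "az": 0}, {"claw": 8.5, "tx": 0.8, "ty": 1, "tz": 2.2, "ax": 0, "ay": 10, "az": 0}, {"claw": 8.5, "tx": 0.8, "ty": 1, "tz": 2.2, "ax": 0, "ay": 10, "az": 0}, {"claw": 8.5, "tx": 0.8, "ty": 1, "tz": 2.2, "ax": 0, "ay": 10, "az": 0}, {"claw": 8.5, "tx": 0.8, "ty": 1, "tz": 2.2, "ax": 0, "ay": 10, "az": 0}, {"claw": 8.5, "tx": 0.8, "ty": 1, "tz": 2.2, "ax": 0, "ay": 10, "az": 0}]}}

```text
time: 17.62
eef_pos: [0.4825, -0.3127, 0.1814]
tcp_rot: [0.003, -0.707, 0.708, -0.003]
contact_force: [-0.0, -0.3, -0.2]
opening: 0.991
```

```bash
python3 - <<'E'
from fit import *
p,w=wcloud();cv2.imwrite("pics/w8.png",p)
rep("tub",w,(.481,-.317),.05,.056,.064)
E
python3 mv.py 481 -317 30 -90
```

```text
tub 5150 zmed 60.0 rect [ 480.9 -317.5] [61.1 61.1] 40.1 circ [ 480.9 -317.6] 31.1
t=17.67 tcp [ 482.5 -312.7  181.3] open 0.997 F [-0.   0.3  0.2]
shift cm [ 0.16 15.14  0.41] turn deg [-0.1  0.5 -0. ] rows>= 3.6
```

View pics/w8.png

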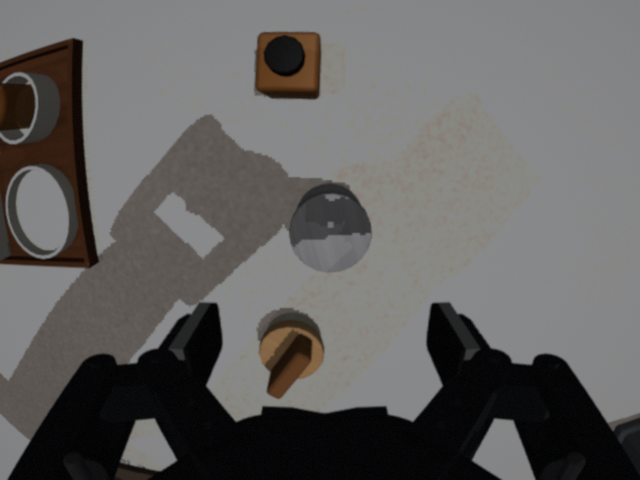

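The tub (331,230) is centred; the square bottle (288,64) and round brush (290,355) are clear of the fingers' y-wise travel. Descend and grip.

Request:
{"method": "play_rows", "body": {"steps": [{"claw": 8.5, "tx": 0.15, "ty": 2, "tz": 0.4, "ax": 0, "ay": 0.5, "az": 0}, {"claw": 8.5, "tx": 0.15, "ty": 5, "tz": 0.4, "ax": 0, "ay": 0.5, "az": 0}, {"claw": 8.5, "tx": 0.15, "ty": 8, "tz": 0.4, "ax": 0, "ay": 0.5, "az": 0}, {"claw": 8.5, "tx": 0.15, "ty": 11, "tz": 0.4, "ax": 0, "ay": 0.5, "az": 0}, {"claw": 8.5, "tx": 0.15, "ty": 14, "tz": 0.4, "ax": 0, "ay": 0.5, "az": 0}, {"claw": 8.5, "tx": 0.15, "ty": 15.4, "tz": 0.4, "ax": 0, "ay": 0.5, "az": 0}, {"claw": 8.5, "tx": 0.15, "ty": 15.4, "tz": 0.4, "ax": 0, "ay": 0.5, "az": 0}, {"claw": 8.5, "tx": 0.15, "ty": 15.4, "tz": 0.4, "ax": 0, "ay": 0.5, "az": 0}, {"claw": 5.5, "tx": 0.15, "ty": 15.4, "tz": 0.4, "ax": 0, "ay": 0.5, "az": 0}, {"claw": 5.5, "tx": 0.15, "ty": 15.4, "tz": 0.4, "ax": 0, "ay": 0.5, "az": 0}, {"claw": 5.5, "tx": 0.15, "ty": 15.4, "tz": 0.4, "ax": 0, "ay": 0.5, "az": 0}, {"claw": 5.5, "tx": 0.15, "ty": 15.4, "tz": 0.4, "ax": 0, "ay": 0.5, "az": 0}], "grip_force": 50}}

```text
time: 18.67
eef_pos: [0.4823, -0.3189, 0.0295]
tcp_rot: [-0.002, -0.706, 0.709, -0.001]
contact_force: [1.1, 0.8, 6.1]
opening: 0.707
```

```bash
python3 mv.py 492 -11.5 150 -90
```

```text
t=18.67 tcp [ 482.3 -318.9   29.5] open 0.707 F [1.1 0.8 6.1]
shift cm [ -0.96 -12.17 -30.69] turn deg [-0.2 -0.1 -0.2] rows>= 7.9
```

Request:
{"method": "play_rows", "body": {"steps": [{"claw": 5.5, "tx": 0, "ty": -1, "tz": 0, "ax": 0, "ay": 0, "az": 0}, {"claw": 5.5, "tx": 0, "ty": -3.5, "tz": 0, "ax": 0, "ay": 0, "az": 0}, {"claw": 5.5, "tx": 0, "ty": -6.5, "tz": -0.5, "ax": 0, "ay": 0, "az": 0}, {"claw": 5.5, "tx": -0.2, "ty": -9.5, "tz": -2.5, "ax": 0, "ay": 0, "az": 0}, {"claw": 5.5, "tx": -0.4, "ty": -11.5, "tz": -5.5, "ax": 0, "ay": 0, "az": 0}, {"claw": 5.5, "tx": -0.5, "ty": -12, "tz": -9, "ax": 0, "ay": 0, "az": 0}, {"claw": 5.5, "tx": -0.6, "ty": -12, "tz": -13, "ax": 0, "ay": 0, "az": 0}, {"claw": 5.5, "tx": -0.7, "ty": -12, "tz": -17, "ax": 0, "ay": 0, "az": 0}, {"claw": 5.5, "tx": -0.8, "ty": -12, "tz": -21, "ax": 0, "ay": 0, "az": 0}, {"claw": 5.5, "tx": -0.9, "ty": -12, "tz": -25, "ax": 0, "ay": 0, "az": 0}, {"claw": 5.5, "tx": -1, "ty": -12, "tz": -28, "ax": 0, "ay": 0, "az": 0}, {"claw": 5.5, "tx": -1, "ty": -12, "tz": -30, "ax": 0, "ay": 0, "az": 0}]}}

```text
time: 19.67
eef_pos: [0.4899, -0.0146, 0.1463]
tcp_rot: [0.001, -0.707, 0.707, 0.0]
contact_force: [-0.2, -0.7, -1.8]
opening: 0.703
```

```bash
python3 mv.py 493.2 -12.8 110 -90
```

```text
t=19.67 tcp [489.9 -14.6 146.3] open 0.703 F [-0.2 -0.7 -1.8]
shift cm [-0.34  3.63 -0.18] turn deg [-0.   0.   0.1] rows>= 0.9
```

Request:
{"method": "play_rows", "body": {"steps": [{"claw": 5.5, "tx": -0.2, "ty": 1, "tz": -0.1, "ax": 0, "ay": 0, "az": 0}, {"claw": 5.5, "tx": -0.3, "ty": 2.5, "tz": -0.1, "ax": 0, "ay": 0, "az": 0}, {"claw": 5.5, "tx": -0.3, "ty": 4.5, "tz": -0.1, "ax": 0, "ay": 0, "az": 0}, {"claw": 5.5, "tx": -0.3, "ty": 6.5, "tz": -0.1, "ax": 0, "ay": 0, "az": 0}, {"claw": 5.5, "tx": -0.3, "ty": 8, "tz": -0.1, "ax": 0, "ay": 0, "az": 0}, {"claw": 5.5, "tx": -0.3, "ty": 9, "tz": -0.1, "ax": 0, "ay": 0, "az": 0}, {"claw": 5.5, "tx": -0.3, "ty": 9.5, "tz": -0.1, "ax": 0, "ay": 0, "az": 0}, {"claw": 5.5, "tx": -0.3, "ty": 9.5, "tz": -0.1, "ax": 0, "ay": 0, "az": 0}, {"claw": 5.5, "tx": -0.3, "ty": 9.5, "tz": -0.1, "ax": 0, "ay": 0, "az": 0}]}}

```text
time: 20.42
eef_pos: [0.4945, -0.017, 0.0519]
tcp_rot: [-0.001, -0.707, 0.708, 0.001]
contact_force: [-0.6, -0.3, -2.2]
opening: 0.704
```

```bash
python3 mv.py 493.2 -12.8 39.5 -90; python3 - <<'E'
from h import *
p,d=cams.read_camera("side");cv2.imwrite("pics/s5.png",cv2.resize(p[130:310,230:450],None,fx=3.2,fy=3.2))
E
```

```text
t=20.42 tcp [494.5 -17.   51.9] open 0.704 F [-0.6 -0.3 -2.2]
shift cm [ 0.13  1.24 -0.43] turn deg [-0.1 -0.1 -0. ] rows>= 0.3
```

View pics/s5.png

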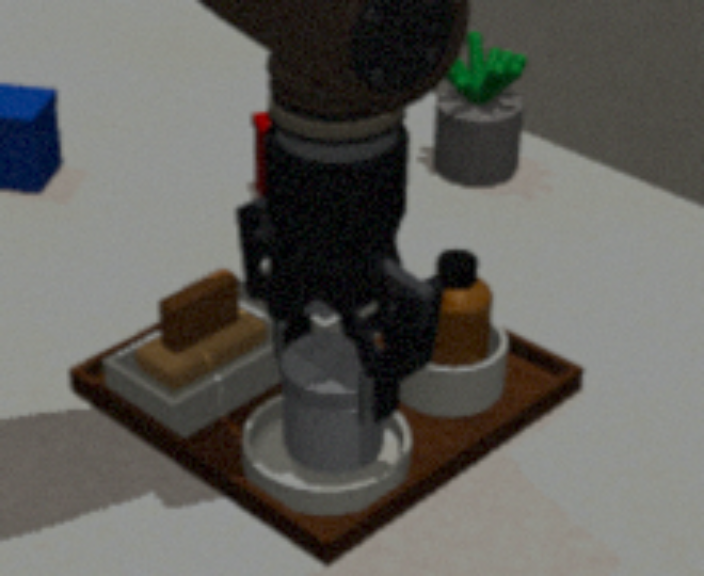

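Request:
{"method": "play_rows", "body": {"steps": [{"claw": 5.5, "tx": 0.1, "ty": 0.3, "tz": -0.2, "ax": 0, "ay": 0, "az": 0}, {"claw": 5.5, "tx": 0.1, "ty": 0.6, "tz": -0.4, "ax": 0, "ay": 0, "az": 0}, {"claw": 5.5, "tx": 0.1, "ty": 0.9, "tz": -0.4, "ax": 0, "ay": 0, "az": 0}, {"claw": 5.5, "tx": 0.1, "ty": 1.1, "tz": -0.4, "ax": 0, "ay": 0, "az": 0}, {"claw": 5.5, "tx": 0.1, "ty": 1.25, "tz": -0.4, "ax": 0, "ay": 0, "az": 0}, {"claw": 5.5, "tx": 0.1, "ty": 1.25, "tz": -0.4, "ax": 0, "ay": 0, "az": 0}, {"claw": 5.5, "tx": 0.1, "ty": 1.25, "tz": -0.4, "ax": 0, "ay": 0, "az": 0}]}}

```text
time: 21.05
eef_pos: [0.4931, -0.0125, 0.0396]
tcp_rot: [-0.0, -0.707, 0.707, 0.001]
contact_force: [-3.9, 1.3, 4.5]
opening: 0.708
```

```bash
python3 mv.py 493.2 -12.8 39.5 -90
```

```text
t=21.05 tcp [493.1 -12.5  39.6] open 0.708 F [-3.9  1.3  4.5]
shift cm [-0.01  0.01  0.03] turn deg [-0.  -0.1  0.1] rows>= 0.0
```

Contact with the floor felt (4.5 N up). Release, rise, and back off.

Request:
{"method": "play_rows", "body": {"steps": [{"claw": 7.2, "tx": 0, "ty": 0, "tz": 0, "ax": 0, "ay": 0, "az": 0}, {"claw": 7.2, "tx": 0, "ty": 0, "tz": 0, "ax": 0, "ay": 0, "az": 0}, {"claw": 7.2, "tx": 0, "ty": 0, "tz": 0, "ax": 0, "ay": 0, "az": 0}, {"claw": 7.2, "tx": 0, "ty": -1, "tz": 0, "ax": 0, "ay": 0, "az": 0}, {"claw": 7.2, "tx": 0, "ty": -4, "tz": 0, "ax": 0, "ay": 0, "az": 0}, {"claw": 8.5, "tx": 0, "ty": -8, "tz": 0, "ax": 0, "ay": 0, "az": 0}, {"claw": 8.5, "tx": 0, "ty": -12, "tz": 0, "ax": 0, "ay": 0, "az": 0}, {"claw": 8.5, "tx": 0, "ty": -16, "tz": 0, "ax": 0, "ay": 0, "az": 0}, {"claw": 8.5, "tx": 0, "ty": -18, "tz": 3, "ax": 0, "ay": 0, "az": 0}, {"claw": 8.5, "tx": 0, "ty": -19, "tz": 7, "ax": 0, "ay": 0, "az": 0}, {"claw": 8.5, "tx": 0, "ty": -19, "tz": 9, "ax": 0, "ay": 0, "az": 0}, {"claw": 8.5, "tx": 0, "ty": -19, "tz": 9, "ax": 0, "ay": 0, "az": 0}]}}

```text
time: 22.05
eef_pos: [0.4938, -0.106, 0.2316]
tcp_rot: [-0.003, -0.706, 0.709, 0.001]
contact_force: [-0.1, -0.0, 0.8]
opening: 0.996
```

Request:
{"method": "play_rows", "body": {"steps": [{"claw": 8.5, "tx": 0, "ty": 0, "tz": 0, "ax": 0, "ay": 0, "az": 0}, {"claw": 8.5, "tx": 0, "ty": 0, "tz": 0, "ax": 0, "ay": 0, "az": 0}, {"claw": 8.5, "tx": 0, "ty": 0, "tz": 0, "ax": 0, "ay": 0, "az": 0}]}}

```text
time: 22.3
eef_pos: [0.4926, -0.1014, 0.2285]
tcp_rot: [0.0, -0.707, 0.707, 0.001]
contact_force: [0.1, -0.2, -0.5]
opening: 0.994
```

```bash
python3 - <<'E'
from fit import *
p,w=wcloud()
P=[("wrist",p,w)]
for n in("side","scene"):
    q,d=cams.read_camera(n);P.append((n,q,cloud(n,d).reshape(-1,3)))
cv2.imwrite("pics/fw.png",p);cv2.imwrite("pics/fs.png",cv2.resize(P[1][1][130:430,200:560],None,fx=2,fy=2))
for n,_,w in P:
    print("==",n)
    rep("cap",w,(.6015,-.011),.03,.09,.106)
    rep("bottle sh",w,(.6015,-.011),.03,.06,.085)
    rep("brush grip",w,(.491,.099),.045,.074,.085)
    rep("brush head",w,(.491,.099),.045,.040,.048)
    rep("tin",w,(.601,.099),.045,.073,.085)
    rep("tub",w,(.492,-.0115),.042,.063,.076)
    rep("cup",w,(.6016,-.0105),.045,.037,.045)
    rep("dish",w,(.4916,-.0105),.055,.0215,.027)
    rep("trough",w,(.491,.099),.065,.032,.038)
    rep("bin",w,(.6016,.0995),.058,.035,.0405)
    rep("sqb cap",w,(.606,-.2855),.05,.083,.095)
    rep("rbr grip",w,(.3545,-.283),.06,.064,.074)
E
```

```text
== wrist
cap 928 zmed 100.0 rect [603.2 -12.5] [25.4 25.6] 73.8 circ [603.  -12.3] 13.2
bottle sh 1477 zmed 78.9 rect [603.1 -12.7] [44.9 44.8] 59.8 circ [603.2 -12.3] 23.1
brush grip 897 zmed 79.5 rect [491.7  98.1] [55.4 16.6] 0.4 circ [491.6  98.2] 28.0
brush head 1453 zmed 43.8 rect [491.5  98.1] [80.4 40.3] 0.4 circ [491.8  97.7] 42.9
tin 2875 zmed 78.0 rect [600.5  97.8] [55. 54.] 90.0 circ [600.6  97.5] 36.4
tub 3753 zmed 70.1 rect [491.9 -12.7] [61.  61.1] 23.4 circ [491.9 -12.6] 31.1
cup 989 zmed 41.8 rect [601.9 -11. ] [71.  71.2] 1.8 circ [601.5 -10.9] 36.2
dish 1089 zmed 24.7 rect [493.9 -14.1] [99.6 94.6] 41.9 circ [491.8 -12.2] 50.2
trough 1265 zmed 35.0 rect [490.5  97.9] [106.9  68.4] 0.8 circ [490.8  97.4] 62.1
bin 1172 zmed 38.0 rect [600.7  98.8] [84.5 86. ] 0.8 circ [601.6  99.4] 57.9
sqb cap 643 zmed 89.7 rect [ 605.8 -285.8] [25.3 25.7] 46.4 circ [ 605.5 -285.8] 13.5
rbr grip 357 zmed 69.2 rect [ 366.2 -288.8] [15.4 31.4] 57.8 circ [ 366.  -288.8] 16.2
== side
cap 122 zmed 98.4 rect [600.6 -13.5] [25.2 24.8] 62.9 circ [602.9 -14.9] 15.2
bottle sh 328 zmed 75.2 r
[... 1158 characters left out ...]
[493.6 101.2] [39.8 80.4] 89.5 circ [493.3  99.5] 42.6
tin 763 zmed 77.2 rect [603.1 100.6] [55.3 53.9] 0.7 circ [602.6 100.6] 36.4
tub 664 zmed 69.2 rect [493.9 -11. ] [62.4 59.9] 51.7 circ [494.  -10.9] 32.2
cup 227 zmed 41.0 rect [606.4  -7.1] [64.8 71.1] 28.8 circ [603.   -8.4] 36.7
dish 234 zmed 23.9 rect [500.5  -7.4] [86.7 98.3] 18.4 circ [494.  -10.4] 50.6
trough 307 zmed 34.3 rect [492.2  99.9] [108.2  66. ] 0.5 circ [491.6 100. ] 62.4
bin 303 zmed 37.3 rect [595.  100.8] [100.2  84.2] 0.8 circ [601.5  98.8] 57.6
sqb cap 140 zmed 89.1 rect [ 608.3 -283.9] [24.6 24.9] 78.7 circ [ 608.1 -283.9] 13.3
rbr grip 159 zmed 68.5 rect [ 357.7 -280.4] [17.9 55.3] 57.9 circ [ 357.5 -280.7] 28.1
```

View pics/fw.png

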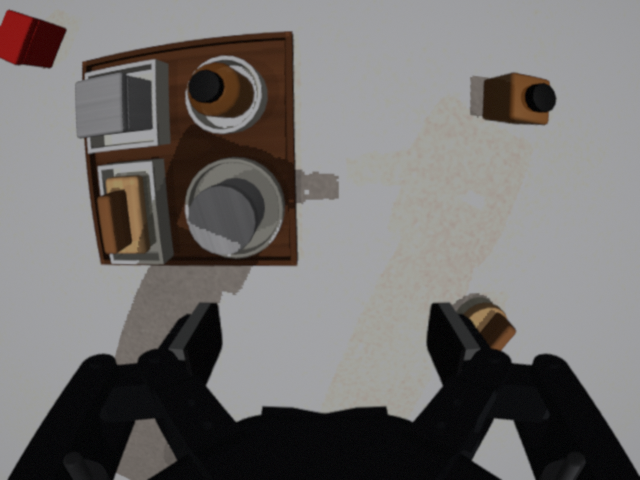

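View pics/fs.png

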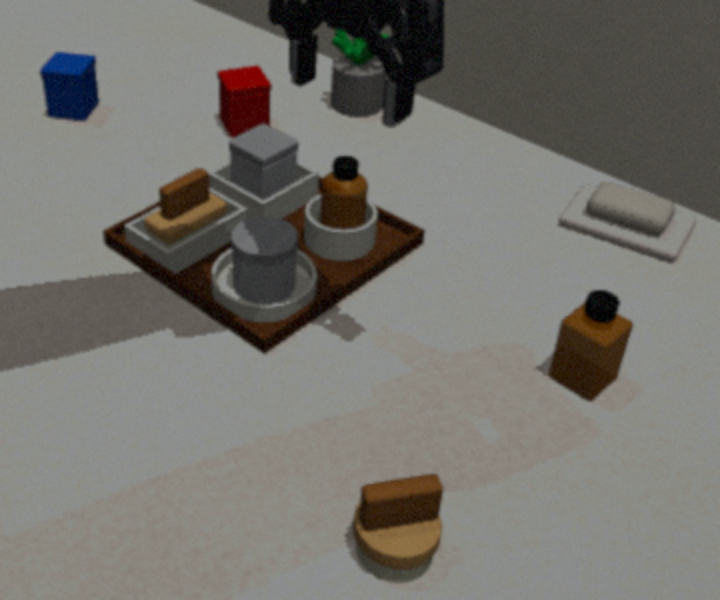

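All four pieces are centred within about 2 mm. Their tops are at 100, 79.5–80, 78 and 70 mm, which puts each one on its holder floor. The look-alikes haven't moved and the gripper is clear.

```bash
python3 -c "
from plant import ctrl
print(ctrl.sign_off())"
```

```text
the job is handed in; nothing more can be done
None
```

I placed the brush in the trough, the round bottle in the cup, the grey tin in the bin and the tub in the dish. All four are released, and I handed the job in at about 22.5 s. The sign-off gives no verdict.

- **Placing:** in the last wrist-camera depth check, each piece was within about 2 mm of its holder's centre. The tops read 100.0, 79.5, 78.0 and 70.1 mm for bottle, brush, tin and tub, as expected for each standing upright on its floor.
- **Look-alikes:** the square bottle and the round brush read as at the start, to within the camera offset, and stood upright. I never went near the red and blue tins except to pass clear of them.
- **Disagreements and slips:**
  - The scene and side cameras differed by 3–5 mm in position throughout. I used the wrist camera, which agreed with their mean to within 2 mm.
  - The wrist camera's last view of the round brush's grip was partly hidden, so its fit was incomplete; the other two cameras confirmed it unmoved.
  - The first move call was refused for missing keys.
  - The brush grasp came out about 8 mm off along its grip block, and I allowed for that when placing it.

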